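Load the reference standard and shut the photometer hatch

ROBOT

A 6-joint arm with a two-finger parallel gripper is mounted at the origin on the work surface. World frame = base frame: x ahead of the robot, y to its left, z up, the work surface at z = 0. Lengths are in m, angles in degrees, forces in N, time in s.
With the tool pointing down it reaches from about 0.25 to 0.725 m from the base axis. Payload 9.7 kg.
Tool frame: the origin (TCP) lies between the finger pads; the fingertips stand 11 mm ahead of it and the grasp point (between the pads) lies 8 mm behind it; z points along the fingers, y is the direction in which the jaws open and shut (so a half turn about z gives the same grasp; the last joint's range is limited). The gripper opens to 85 mm and grips with 20 to 120 N. Pads are 22 mm wide; open, the fingers measure 114 mm over their backs; the gripper's body (76 mm by 85 mm) begins 54 mm behind the grasp point. The pads swing forward as they close: fully open they stand 13 mm farther back than shut.
Start: joints at [70.875, 4.979, 10.078, 95.1, 0, 90], TCP at [0.18, 0.52, 0.242] pointing down, gripper open.
Joint ranges: [-179.16, 179.16], [-48.56, 103.87], [-65.8, 70.77], [-126.05, 130.52], [-82.76, 87.17], [-180, 180]. Speed limits (degrees/s): [127.2, 127.2, 147.25, 180, 180, 180].

INTERFACE

Orientations are given as [roll, pitch, yaw] about the fixed x, y, z axes, in that order (R = Rz(yaw) Ry(pitch) Rx(roll)).
In Python, from workcell import bot gives the robot as it stands.
- The arm moves only by the tool play_rows, never from a script. Its argument "targets" is a list of rows, each an object of numbers: "fingers": the gripper command: -1 is shut, 1 is fully open, values between are in proportion; "x", "y", "z": the shift along the tool's x, y, z in m; "wx", "wy", "wz": the turn, a rotation vector about the tool's x, y, z in degrees. In form: [{"fingers": .., "x": .., "y": .., "z": .., "wx": .., "wy": .., "wz": ..}, ...]. A call has 1 to 20 rows; each row is the pose to reach, as a shift and turn from the pose commanded when the call began, along the tool's axes at that moment; what a row does not reach only later rows make up. A row lasts 1/12 s, in which the tool goes at most 41.7 mm and 7.16 degrees, less where a joint would pass 70% of its speed; a pose out of reach is approached as far as the arm can. A call with a gripper value outside its range is refused whole. The fingers move at their own pace and stop on an object; "grip_force" is the grip in N (left out, the last holds). Time passes only in rows, so rows that repeat a pose let the fingers close. It gives the time, the measured TCP pose, the force and the opening at its end, in the units of the state.
- bot.get_obs(): the state, without advancing time (a new reading comes with each control period).
- bot.camera(name): name is "side" or "top"; returns (picture, depth): 400x640x3 uint8, blue, green, red; 400x640 float32, m along the optical axis (not along the pixel's ray), 0 where there is no reading.
- bot.get_calibration(name): a dict with "fx", "fy", "cx", "cy" (pixels), "distortion" ([k1, k2, p1, p2, k3] as OpenCV has them; the pictures are not rectified), "camera_from_world" (4x4, takes a point from world to camera coordinates). Camera axes: x right, y down, z forward; pixel columns grow to the right and rows downward; lengths in m; the calibration is good to about 2 mm. A picture is of the moment at which its call begins. get_calibration takes no time and is no camera call.
- bot.job_done(): hands the job in, once; it reports no verdict.
Trained networks look in the newest picture that a camera, given by its name, has taken for a name from the list of things; names that differ only in an ending like _2 or _b are one class to them, and where a whole thing is asked for, a point or a joint stands for the part that bears it (a point fixed in the world has none). Each returns a list of dicts, best first, with "confidence" (0 to 1); they miss things now and then, are a little off and sometimes report something else, mostly with a low value. They report only what shows in the picture. A call takes as long as a camera call.
- bot.look_for(query, camera): "extent" ([left, top, right, bottom] in pixels, round what is visible of it).
- bot.outline_of(query, camera): "region" (400x640 bool, what is visible of it) and "extent" ([left, top, right, bottom] in pixels, round what is visible of it).
- bot.place_of(query, camera): "point" ([row, column] in pixels: a listed point, or the origin of a listed thing).
The state is a dict: "time": time; "q": joint angles; "qd": joint speeds; "joint_efforts": joint torques, N m; "ee_pos": TCP position; "tcp_rot": TCP orientation; "wrist_force": force on the tool from outside, world axes, zero at the start; "torque": the same for the moment, N m; "opening": finger opening in m.
Only numpy, scipy, OpenCV 4.12 (cv2) and the standard library are available. Lean on these libraries where they do the work, as an engineer would, in place of code of your own. Each camera call takes 0.05 s, during which the arm holds its last target.

TASK

Get the photometer ready for its reference check: take the wide glass standard vial from the round tray and lower it gently, without dropping or ramming it, into the round well of the sample compartment until it stands upright on the bottom. Then slide the hatch shut along its rails until it beds firmly against the rubber-faced stop hidden inside the frame channel and stays there, without slamming or forcing it. Let go, and leave everything else where it stands.

Things in the scene. Friction and masses are not known exactly. Their poses are not given: they have to be found in the camera images.
- photometer: Fixed white benchtop photometer, 300 mm deep (x) by 380 mm wide (y), flat deck 125 mm above the bench, sloped front panel with display and keys. Origin: centre of its underside, on the bench; x points to its rear, y to its left, z up. Its open sample compartment spans x -30 to 110 and y -135 to 5 mm, with its floor 50 mm below the deck. Place and yaw differ each time.
- well_mouth (a point): Centre of the mouth of the round well in the black floor of the sample compartment, ringed with aluminium, 75 mm above the bench. The well is 28.5 mm in diameter (3.5 mm wider than the vial), chamfered 2 mm at the mouth, 34 mm deep. Axes as the photometer's.
- well_floor (a point): Centre of the flat bottom of that well, 34 mm below its mouth, 41 mm above the bench.
- hatch: Grey sliding hatch, 146 (x) by 175 (y) by 6 mm, in two rails along the photometer's y (rail tops 14 mm above the deck, at x -40 and 120 mm). Origin: centre of its underside, 128 mm above the bench; axes as the photometer's. It closes to the right (-y) and starts well open, the well clear. Rail friction is about 4 N: it stays where left.
- hatch_edge (a point): Middle of the lower edge of the hatch's leading (right, -y) end, 87.5 mm to -y of the hatch's origin. This edge runs into the frame when the hatch is closed.
- hatch_rib (a point): Middle of the top of the hatch's black finger rib, 160 mm above the bench. The rib is 80 mm long (x), 10 mm thick (y) and stands 26 mm above the hatch panel, 30 mm to +y of the hatch's origin; it can be pushed on its left (+y) face or pinched across y.
- frame: Black closing frame of the hatch, fixed on the deck right of the compartment: hollow channel 190 mm long (x), 40 mm wide (y), 24 mm high, open to +y. Inside, out of sight, is a rubber-faced stop, clamped at another depth each time. It yields about 1 mm per 15 N; 5 to 10 N on it beds the hatch, over 15 N is forcing. Pressed on and let go, the hatch stays. Origin: centre of its underside, on the deck.
- frame_mouth (a point): Middle of the lower edge of the frame channel's open side, on the deck, 20 mm to +y of the frame's origin. The hatch's leading edge first touches the hidden rubber somewhere between 8 and 24 mm past (to -y of) this mouth: not measured, to be felt.
- standard: The standard: sealed glass vial, 25 mm in diameter, 74 mm tall, 50 g, its top 18 mm a flat black screw cap 24 mm in diameter. The wider of the two black-capped vials, in any of three places some 100 mm apart in the tray. Origin: centre of its underside; z up the vial. In the well it rises 40 mm above the compartment floor, 13 mm below the hatch.
- tray: Round dark brown tray on the bench, 252 mm across, floor 4 mm thick, rim 24 mm high. Fixed. Origin: centre of its underside.
- slim_vial: Bystander in the tray: thin glass vial with black cap, 16 mm in diameter, 56 mm tall. Origin: centre of its underside.
- weigh_bottle: Bystander in the tray: squat clear glass weighing bottle with a knobbed glass stopper, 44 mm in diameter, 52 mm tall. Origin: centre of its underside.
- beaker: Bystander: glass beaker, 72 mm in diameter, 95 mm tall, on the bench. Origin: centre of its underside.
- flask: Bystander: conical glass flask, 66 mm in diameter, 105 mm tall, on the bench. Origin: centre of its underside.
- wash_bottle: Bystander: white plastic wash bottle with red cap, 68 mm in diameter, 170 mm tall. Origin: centre of its underside.
- shaker_tube: Bystander: yellow plastic tube with green cap, 36 mm in diameter, 110 mm tall. Origin: centre of its underside.
- tongs: Bystander: steel crucible tongs, 230 mm long, lying on the bench. Origin: near their middle, on the bench.
- spatula: Bystander: laboratory spatula, 180 mm long, lying on the bench. Origin: near its middle, on the bench.

How it is judged:
By the outcome, as a careful person would: the job done as asked, in the order asked, and still so for the second after the job is handed in, with the robot touching nothing.
It also fails if it takes over 72 s, if anything falls off the work surface, if the arm or the gripper's body presses on something with over 40 N, if the wrist force passes 120 N, or if a joint passes its speed limit or range.

## Working session

There is one attempt and no reset: what is moved stays moved. The work goes in short steps, Python scripts to look and compute and a tool call to move; the robot and the scene stay as the last step left them, time stands still between calls to the robot, and variables do not carry over. Pictures are saved under pics/ and viewed, and the job is handed in when it is done.

Besides the shell and the picture viewer there is one more tool, called after "Request:" as name(argument=value, ...), one argument or row to a line, values as JSON. play_rows: Moves the arm, as the interface text tells. Its arguments: {"type":"object","properties":{"targets":{"type":"array","items":{"type":"object","properties":{"fingers":{"type":"number"},"x":{"type":"number"},"y":{"type":"number"},"z":{"type":"number"},"wx":{"type":"number"},"wy":{"type":"number"},"wz":{"type":"number"}}}},"grip_force":{"type":"number"}},"required":["targets"]}

```bash
ls; mkdir -p pics; python3 - <<'E'
from workcell import bot
import cv2
print(bot.get_obs())
for n in("side","top"):
    p,d=bot.camera(n); cv2.imwrite(f"pics/{n}0.png",p)
    c=bot.get_calibration(n); print(c)
    for q in ["standard","slim_vial","well_mouth","hatch_rib","hatch_edge","frame_mouth","hatch","photometer","tray","weigh_bottle"]:
        print(n,q,[(x["point"],round(x["confidence"],2)) for x in bot.place_of(q,n)][:2])
E
```

```text
pics
{'time': 0.0, 'q': array([ 7.08739394e+01,  5.01329907e+00,  1.00366464e+01,  9.51011076e+01,
       -1.35011381e-04,  8.99999649e+01]), 'qd': array([-0.01732646,  0.06213806,  0.01062372, -0.07182494, -0.04670758,
       -0.07376906]), 'joint_efforts': array([-1.83388926e-03, -5.20386887e+01,  4.64805079e+01,  1.62930926e-02,
       -1.22495812e-04, -6.06782997e-07]), 'ee_pos': array([0.180138  , 0.5194413 , 0.24158161]), 'tcp_rot': array([-1.79922240e+02,  1.34963566e-04,  1.60873975e+02]), 'wrist_force': array([-0.36082429,  0.05078731,  0.06606585]), 'torque': array([-0.01123691, -0.01746469, -0.00936741]), 'opening': 0.08519479216266437}
{'fx': 435.1542856155779, 'fy': 435.1542856155779, 'cx': 315.53842356410456, 'cy': 200.36530348988816, 'distortion': array([-0.00042114,  0.        ,  0.        ,  0.        ,  0.        ]), 'camera_from_world': array([[-0.99746574, -0.07098052, -0.00488431,  0.49988729],
       [-0.04948467,  0.74144017, -0.66919186,  0.14112516],
       [ 0.05112101, -0.66725425, -0.74307362,  1.41654118],
       [ 0.        ,  0.        ,  0.        ,  1
[... 862 characters left out ...]
162e-01,  1.94018214e-02, -9.89206610e-02,
         5.25260745e-01],
       [ 9.89308094e-02, -4.38406044e-04, -9.95094218e-01,
         1.33467380e+00],
       [ 0.00000000e+00,  0.00000000e+00,  0.00000000e+00,
         1.00000000e+00]])}
top standard [([192.3, 217.5], 0.69), ([154.0, 294.0], 0.28)]
top slim_vial [([189.2, 187.7], 0.56)]
top well_mouth [([164.7, 359.6], 0.68)]
top hatch_rib [([155.9, 294.9], 0.92), ([278.4, 191.5], 0.33)]
top hatch_edge [([158.7, 340.4], 0.88)]
top frame_mouth [([164.8, 380.3], 0.73), ([175.5, 458.3], 0.53)]
top hatch [([156.4, 309.6], 0.72)]
top photometer [([182.4, 330.1], 0.82)]
top tray [([199.1, 199.2], 0.62)]
top weigh_bottle [([216.1, 193.4], 0.63)]
```

View pics/side0.png

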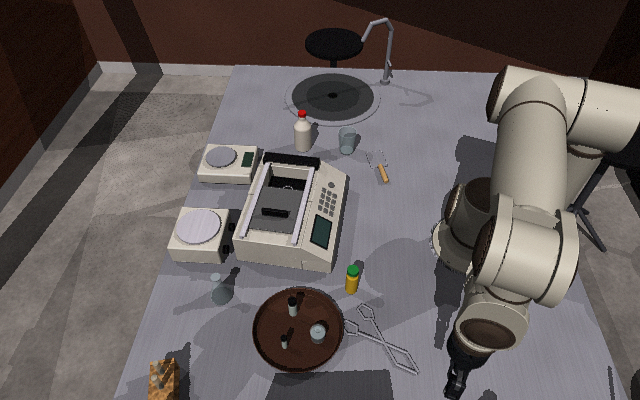

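View pics/top0.png

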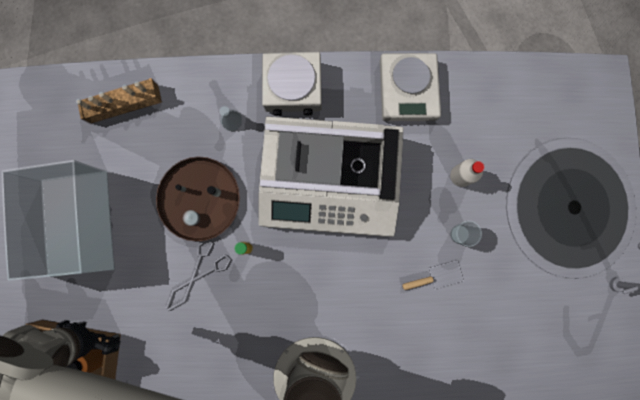

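```bash
python3 - <<'E'
import cv2
t=cv2.imread("pics/top0.png"); s=cv2.imread("pics/side0.png")
cv2.imwrite("pics/t1.png",cv2.resize(t[110:240,255:410],None,fx=5,fy=5,interpolation=2)[:600,:780])
cv2.imwrite("pics/t2.png",cv2.resize(t[150:245,150:250],None,fx=6,fy=6,interpolation=2))
cv2.imwrite("pics/s1.png",cv2.resize(s[145:275,225:355],None,fx=4.5,fy=4.5,interpolation=2))
cv2.imwrite("pics/s2.png",cv2.resize(s[280:375,250:350],None,fx=6,fy=6,interpolation=2))
E
```

```text
(no output)
```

View pics/t1.png

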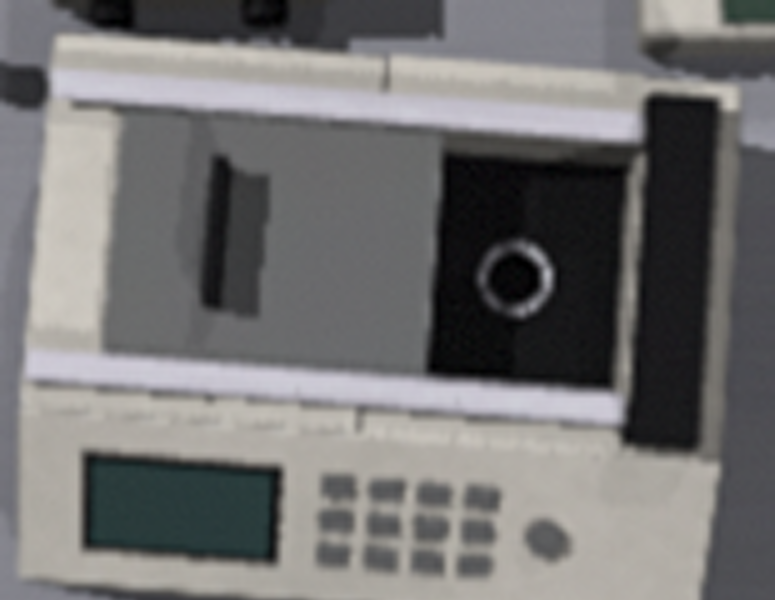

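View pics/t2.png

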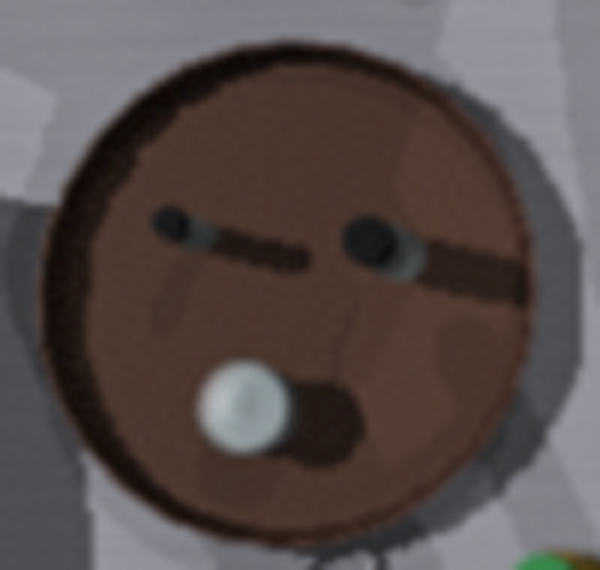

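View pics/s1.png

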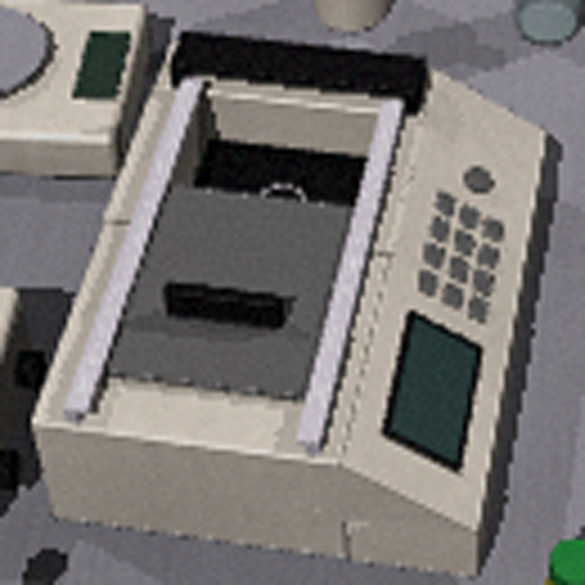

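View pics/s2.png

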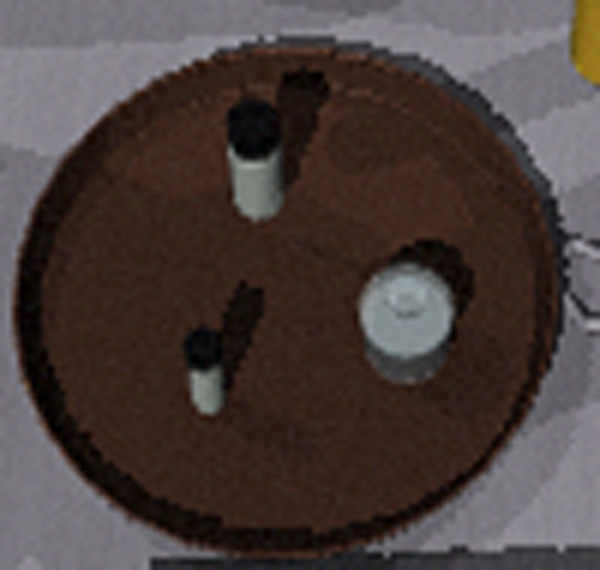

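```bash
cat > h.py <<'E'
from workcell import bot
import cv2, numpy as np
def cal(n):
    c=bot.get_calibration(n); K=np.array([[c["fx"],0,c["cx"]],[0,c["fy"],c["cy"]],[0,0,1]]); return K,np.array(c["distortion"]),np.array(c["camera_from_world"])
def ray(n,u,v,z):
    K,D,T=cal(n); p=cv2.undistortPoints(np.array([[[u,v]]],float),K,D)[0,0]
    R,t=T[:3,:3],T[:3,3]; c=-R.T@t; d=R.T@np.array([p[0],p[1],1.]); return c+d*(z-c[2])/d[2]
def proj(n,P):
    K,D,T=cal(n); P=np.atleast_2d(P).astype(float)
    return cv2.projectPoints(P,cv2.Rodrigues(T[:3,:3])[0],T[:3,3],K,D)[0][:,0]
def cen(g,box,f):
    l,t,r,b=box; s=g[t:b,l:r].astype(float); w=f(s); v,u=np.mgrid[t:b,l:r]; return (u*w).sum()/w.sum(),(v*w).sum()/w.sum()
E
python3 - <<'E'
from h import *
np.set_printoptions(precision=4,suppress=True)
t=cv2.imread("pics/top0.png"); s=cv2.imread("pics/side0.png")
gt=t.max(2); gs=s.max(2)
u,v=cen(gt,(347,155,368,176),lambda a:np.clip(a-60,0,150)); print("well",u,v,ray("top",u,v,.075))
for n,g,box,z in (("top",gt,(204,183,217,196),.078),("side",gs,(286,295,299,308),.069)):
    m=(g[box[1]:box[3],box[0]:box[2]]); print(m)
    u,v=cen(g,box,lambda a:np.clip(42-a,0,20.)); print(n,u,v,ray(n,u,v,z))
# rails: bright lilac
def rail(img,n,z):
    m=((img.min(2)>150)&(img[...,0].astype(int)-img[...,1]>8)).astype(np.uint8)
    k,l,st,c=cv2.connectedComponentsWithStats(m)
    for i in range(1,k):
        if st[i][4]>150:
            vv,uu=np.where(l==i)
            P=np.array([ray(n,a,b,z)[:2] for a,b in zip(uu,vv)]); c0=P.mean(0); w=np.linalg.svd(P-c0,full_matrices=False)[2][0]
            e=(P-c0)@w
            print(n,st[i],c0,"ang y-axis",np.degrees(np.arctan2(w[1],w[0])),e.min(),e.max())
rail(t,"top",.139); rail(s,"side",.139)
E
```

```text
well 361.1008684034736 165.0511022044088 [ 0.6085 -0.1446  0.075 ]
[[75 74 74 74 75 75 74 75 76 75 73 76 76]
 [73 75 74 74 74 74 74 73 74 74 75 74 74]
 [75 75 75 75 72 67 65 63 66 70 74 77 75]
 [75 74 75 71 62 50 41 37 42 53 63 72 74]
 [74 75 73 59 40 29 27 27 27 30 42 58 68]
 [75 77 70 45 27 26 27 27 25 27 28 41 56]
 [75 76 67 39 26 29 28 29 28 22 23 30 47]
 [75 76 67 40 28 27 28 29 25 27 23 23 41]
 [75 78 70 47 30 29 28 28 23 25 15 22 42]
 [75 75 73 60 41 31 29 25 27 19 15 29 44]
 [74 75 75 71 59 45 32 24 22 19 26 41 48]
 [76 75 75 74 72 65 57 47 39 34 42 49 57]
 [75 73 75 75 74 76 78 71 62 59 59 59 68]]
top 211.65762273901808 190.08785529715763 [0.5455 0.2775 0.078 ]
[[ 57  72  73  80  48  51  55  66  65  68  34  33  28]
 [ 58  55  61  65  33  33  35  49  63  69  28  29  32]
 [ 66  71  65  32  19  15  15  14  16  54  32  32  31]
 [ 65  70  17  13  15   8  11   8  15   7  28  27  32]
 [ 71  53   8  10   9  19  10  14  12  22  21  34  33]
 [ 64  49  19  13  18  13  17  23  13  11  22  38  31]
 [ 71  69  15  15  16  15  11  19  17  13  18  37  33]
 [ 65  68  10  15  11  17  16  10  1
[... 594 characters left out ...]
op [266 124 117  14 575] [ 0.6939 -0.0426] ang y-axis 84.4174490870272 -0.15673941543372955 0.15896404929997446
top [260 181 119  14 639] [ 0.5411 -0.0245] ang y-axis 84.44261977754354 -0.159073093157146 0.15759561324747906Traceback (most recent call last):
  File "<stdin>", line 19, in <module>
  File "<stdin>", line 16, in rail
  File "h.py", line 6, in ray
    K,D,T=cal(n); p=cv2.undistortPoints(np.array([[[u,v]]],float),K,D)[0,0]
          ~~~^^^
  File "h.py", line 4, in cal
    c=bot.get_calibration(n); K=np.array([[c["fx"],0,c["cx"]],[0,c["fy"],c["cy"]],[0,0,1]]); return K,np.array(c["distortion"]),np.array(c["camera_from_world"])
ValueError: time passes only in moves, steps and waits
```

```bash
python3 - <<'E'
from workcell import bot
import pickle
pickle.dump({n:bot.get_calibration(n) for n in("top","side")},open("cal.pkl","wb"))
E
sed -i 's/^def cal(n):/import pickle\nC=pickle.load(open("\.\/cal.pkl","rb"))\ndef cal(n):/; s/c=bot.get_calibration(n);/c=C[n];/' h.py
python3 - <<'E'
from h import *
np.set_printoptions(precision=4,suppress=True,linewidth=200)
t=cv2.imread("pics/top0.png"); s=cv2.imread("pics/side0.png")
gt=t.max(2); gs=s.max(2)
print(gt[155:176,347:370])
u,v=cen(gt,(349,157,367,174),lambda a:np.clip(a-60,0,150)); print("well",u,v,ray("top",u,v,.075))
for n,g,u,v,z in (("top",gt,211.1,190.1,.078),): print(ray(n,u,v,z))
# cap: match silhouettes of cylinder
from scipy.optimize import minimize
def hull(n,x,y,r,z0,z1):
    a=np.linspace(0,2*np.pi,40,endpoint=False)
    P=[[x+r*np.cos(k),y+r*np.sin(k),z] for z in(z0,z1) for k in a]
    return cv2.convexHull(proj(n,P).astype(np.float32))
def soft(n,x,y,box,S=8):
    l,t0,r,b=box; H=hull(n,x,y,.012,.060,.078)[:,0]
    m=np.zeros(((b-t0)*S,(r-l)*S),np.uint8); cv2.fillPoly(m,[np.round(((H+.5-[l,t0])*S-.5)*16).astype(np.int32)],255,shift=4)
    m=cv2.resize(m,(r-l,b-t0),interpolation=cv2.INTER_AREA)/255.; return cv2.GaussianBlur(m,(0,0),.5)
for n,g,box,hi in(("top",gt,(203,182,217,197),75.),("side",gs,(285,294,300,310),65.)):
    T=np.clip((hi-g[box[1]:box[3],box[0]:box[2]])/(hi-22),0,1)
    best=[]
    for dx in np.arange(.53,.56,.001):
        for dy in np.arange(.265,.295,.001):
            m=soft(n,dx,dy,box); d=m-T
            if n=="side": d=np.where((T>.4)&(T<.9),0,d)
            best.append(((d**2).sum(),dx,dy))
    print(n,sorted(best)[:4])
E
```

```text
[[ 13  14  14  13  11  13  15  12  12  12  11  11  17  21  25  22  23  19  23  22  22  23  22]
 [ 15  14  15  14  16  14  14   9  12  11   7  14  18  22  24  21  24  20  23  19  23  21  21]
 [ 15  12  14  15  12  14  12  12  14  19  26  31  41  29  20  18  19  19  21  19  19  21  21]
 [ 15  15  13  12  16  13  19  30  33  43  57  73  85  63  55  34  16  22  19  20  23  22  19]
 [ 16  17  15  16  11  21  47  65  59  58  68  88 109 108 122  83  36  19  20  20  20  20  23]
 [ 17  16  14  14  18  47  80  84  64  42  37  47  74 118 155 140  86  35  20  23  22  22  23]
 [ 17  15  16  13  34  71  89  63  34  16   6   6  27  61 112 156 138  69  20  22  23  27  23]
 [ 16  18  15  18  49  81  61  25   7   3   7   1   0   9  48 110 146  99  37  20  26  24  23]
 [ 15  15  12  32  64  73  38   3   9   7  11   7   7   1   9  50 112 135  74  21  21  25  26]
 [ 15  15  16  46  82  59  19   6  10  10   8  14   9  10   1  26 111 179 103  23  18  23  20]
 [ 11  11  15  56  96  53   9   9  10  11  13   7  12  10   5  24 109 178 102  21  24  26  26]
 [ 12  10  14  50  84  48  10   9  11   7  10  12  11  
[... 924 characters left out ...]
511022044088 [ 0.6085 -0.1446  0.075 ]
[0.5455 0.2791 0.078 ]
top [(np.float64(1.9145168548763583), np.float64(0.547), np.float64(0.28)), (np.float64(2.0714554320609944), np.float64(0.546), np.float64(0.28)), (np.float64(2.300393982926121), np.float64(0.547), np.float64(0.281)), (np.float64(2.330458510559617), np.float64(0.546), np.float64(0.279))]
side [(np.float64(10.438062570174282), np.float64(0.546), np.float64(0.28300000000000003)), (np.float64(10.879321595931831), np.float64(0.546), np.float64(0.28400000000000003)), (np.float64(11.408155004047874), np.float64(0.546), np.float64(0.28200000000000003)), (np.float64(11.560309135007174), np.float64(0.547), np.float64(0.28300000000000003))]
```

```bash
cat >> h.py <<'E'
from scipy.spatial.transform import Rotation as Ro
def delta(p,yaw,roll=180,pitch=0,o=None):
    o=o or bot.get_obs(); R0=Ro.from_euler('xyz',o["tcp_rot"],degrees=True); R1=Ro.from_euler('xyz',[roll,pitch,yaw],degrees=True)
    d=R0.inv().apply(np.array(p)-o["ee_pos"]); w=(R0.inv()*R1).as_rotvec(degrees=True)
    return np.round(d,4),np.round(w,2)
E
python3 - <<'E'
from h import *
np.set_printoptions(precision=4,suppress=True)
print("well",ray("top",357.6,165.2,.075))
for q,px,z in(("rib",(294.9,155.9),.160),("edge",(340.4,158.7),.128),("phot",(330.1,182.4),0),("fm",(380.3,164.8),.125),("hatch",(309.6,156.4),.128)): print(q,ray("top",*px,z))
for q,px,z in(("rib",(275.,206.6),.160),("edge",(282.7,187.7),.128),("phot",(295.3,223.1),0),("fm",(288.8,168.9),.125),("hatch",(279,210.8),.128),("well",(285.5,194.7),.075)): print("side",q,ray("side",*px,z))
print(delta([.5465,.281,.17],84.4))
E
```

```text
well [ 0.6083 -0.1347  0.075 ]
rib [0.6222 0.0363 0.16  ]
edge [ 0.6181 -0.0848  0.128 ]
phot [ 0.5707 -0.0572  0.    ]
fm [ 0.5999 -0.1928  0.125 ]
hatch [ 0.626  -0.0015  0.128 ]
side rib [0.6217 0.021  0.16  ]
side edge [ 0.6137 -0.0893  0.128 ]
side phot [ 0.5735 -0.0479  0.    ]
side fm [ 0.6043 -0.1811  0.125 ]
side hatch [0.6132 0.0097 0.128 ]
side well [ 0.6098 -0.1077  0.075 ]
(array([-0.4243, -0.1055,  0.0723]), array([ 0.  , -0.  , 76.47]))
```

Request:
play_rows(
  targets=[
    {"fingers":0.3,"x":-0.02,"y":-0.005,"z":0,"wz":4},
    {"fingers":0.3,"x":-0.05,"y":-0.0125,"z":0,"wz":10},
    {"fingers":0.3,"x":-0.08,"y":-0.02,"z":0,"wz":16},
    {"fingers":0.3,"x":-0.11,"y":-0.0275,"z":0,"wz":22},
    {"fingers":0.3,"x":-0.14,"y":-0.035,"z":0,"wz":28},
    {"fingers":0.3,"x":-0.17,"y":-0.0425,"z":0,"wz":34},
    {"fingers":0.3,"x":-0.2,"y":-0.05,"z":0,"wz":40},
    {"fingers":0.3,"x":-0.23,"y":-0.0575,"z":0,"wz":46},
    {"fingers":0.3,"x":-0.26,"y":-0.065,"z":0.01,"wz":52},
    {"fingers":0.3,"x":-0.29,"y":-0.0725,"z":0.02,"wz":58},
    {"fingers":0.3,"x":-0.32,"y":-0.08,"z":0.03,"wz":64},
    {"fingers":0.3,"x":-0.35,"y":-0.0875,"z":0.04,"wz":69},
    {"fingers":0.3,"x":-0.38,"y":-0.095,"z":0.05,"wz":73},
    {"fingers":0.3,"x":-0.405,"y":-0.101,"z":0.06,"wz":75.5},
    {"fingers":0.3,"x":-0.419,"y":-0.1045,"z":0.07,"wz":76.5},
    {"fingers":0.3,"x":-0.4243,"y":-0.1055,"z":0.0723,"wz":76.5},
    {"fingers":0.3,"x":-0.4243,"y":-0.1055,"z":0.0723,"wz":76.5},
    {"fingers":0.3,"x":-0.4243,"y":-0.1055,"z":0.0723,"wz":76.5},
  ],
)

```text
$.targets[0]: bad value
```

```bash
python3 - <<'E'
from h import *
o=bot.get_obs(); print(o["q"],o["ee_pos"],o["tcp_rot"],o["opening"])
for n in("side","top"):
    p,d=bot.camera(n); cv2.imwrite(f"pics/{n}1.png",p)
s=cv2.imread("pics/side1.png"); t=cv2.imread("pics/top1.png")
def crop(i,l,tt): return cv2.resize(i[tt:tt+115,l:l+80],None,fx=5,fy=5,interpolation=2)
print(proj("side",[[.5465,.281,.078],[.5465,.281,.17]]),proj("top",[[.5465,.281,.17]]))
cv2.imwrite("pics/c1.png",np.hstack([crop(s,255,230),crop(t,170,140)]))
E
```

```text
[ 7.08749152e+01  4.97784630e+00  1.00792038e+01  9.50980547e+01
 -6.64313798e-04  9.00006380e+01] [0.18020414 0.51965288 0.24230313] [1.79996697e+02 6.64277019e-04 1.60874277e+02] 0.08516422787162566
[[291.74770303 298.43606551]
 [290.13613496 280.67212675]] [[201.9857064 185.749373 ]]
```

View pics/c1.png

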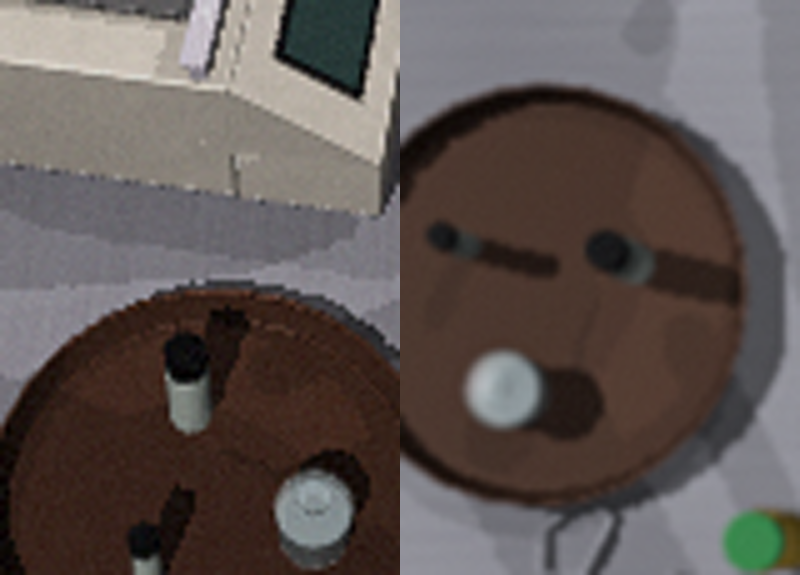

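The call was refused because each row needs all the keys; nothing moved and the view is unchanged. I'll resend it with all of them.

Request:
play_rows(
  targets=[
    {"fingers":0.3,"x":-0.02,"y":-0.005,"z":0,"wx":0,"wy":0,"wz":4},
    {"fingers":0.3,"x":-0.05,"y":-0.0125,"z":0,"wx":0,"wy":0,"wz":10},
    {"fingers":0.3,"x":-0.08,"y":-0.02,"z":0,"wx":0,"wy":0,"wz":16},
    {"fingers":0.3,"x":-0.11,"y":-0.0275,"z":0,"wx":0,"wy":0,"wz":22},
    {"fingers":0.3,"x":-0.14,"y":-0.035,"z":0,"wx":0,"wy":0,"wz":28},
    {"fingers":0.3,"x":-0.17,"y":-0.0425,"z":0,"wx":0,"wy":0,"wz":34},
    {"fingers":0.3,"x":-0.2,"y":-0.05,"z":0,"wx":0,"wy":0,"wz":40},
    {"fingers":0.3,"x":-0.23,"y":-0.0575,"z":0,"wx":0,"wy":0,"wz":46},
    {"fingers":0.3,"x":-0.26,"y":-0.065,"z":0.01,"wx":0,"wy":0,"wz":52},
    {"fingers":0.3,"x":-0.29,"y":-0.0725,"z":0.02,"wx":0,"wy":0,"wz":58},
    {"fingers":0.3,"x":-0.32,"y":-0.08,"z":0.03,"wx":0,"wy":0,"wz":64},
    {"fingers":0.3,"x":-0.35,"y":-0.0875,"z":0.04,"wx":0,"wy":0,"wz":69},
    {"fingers":0.3,"x":-0.38,"y":-0.095,"z":0.05,"wx":0,"wy":0,"wz":73},
    {"fingers":0.3,"x":-0.405,"y":-0.101,"z":0.06,"wx":0,"wy":0,"wz":75.5},
    {"fingers":0.3,"x":-0.419,"y":-0.1045,"z":0.07,"wx":0,"wy":0,"wz":76.5},
    {"fingers":0.3,"x":-0.4243,"y":-0.1055,"z":0.0723,"wx":0,"wy":0,"wz":76.5},
    {"fingers":0.3,"x":-0.4243,"y":-0.1055,"z":0.0723,"wx":0,"wy":0,"wz":76.5},
    {"fingers":0.3,"x":-0.4243,"y":-0.1055,"z":0.0723,"wx":0,"wy":0,"wz":76.5},
  ],
  grip_force=30,
)

```text
time: 2.7
ee_pos: [0.5459, 0.2815, 0.1703]
tcp_rot: [-180.0, -0.0, 84.5]
wrist_force: [0.2, 0.4, 0.7]
opening: 0.0557
```

```bash
python3 - <<'E'
from h import *
o=bot.get_obs(); print(o["q"],o["ee_pos"],o["tcp_rot"],o["opening"])
for n in("side","top"):
    p,d=bot.camera(n); cv2.imwrite(f"pics/{n}2.png",p)
s=cv2.imread("pics/side2.png"); t=cv2.imread("pics/top2.png")
def crop(i,l,tt): return cv2.resize(i[tt:tt+115,l:l+80],None,fx=5,fy=5,interpolation=2)
cv2.imwrite("pics/c2.png",np.hstack([crop(s,255,230),crop(t,170,140)]))
print(delta([.5465,.281,.075],84.4))
E
```

```text
[2.72724228e+01 1.30133153e+01 1.11559495e+01 8.81566912e+01
 1.81480609e-02 1.22816711e+02] [0.54587728 0.28151327 0.17027688] [-1.79978351e+02 -7.63353169e-03  8.44557082e+01] 0.055729393571440036
(array([-0.001 ,  0.0007,  0.096 ]), array([ 0.05, -0.05,  0.09]))
```

View pics/c2.png

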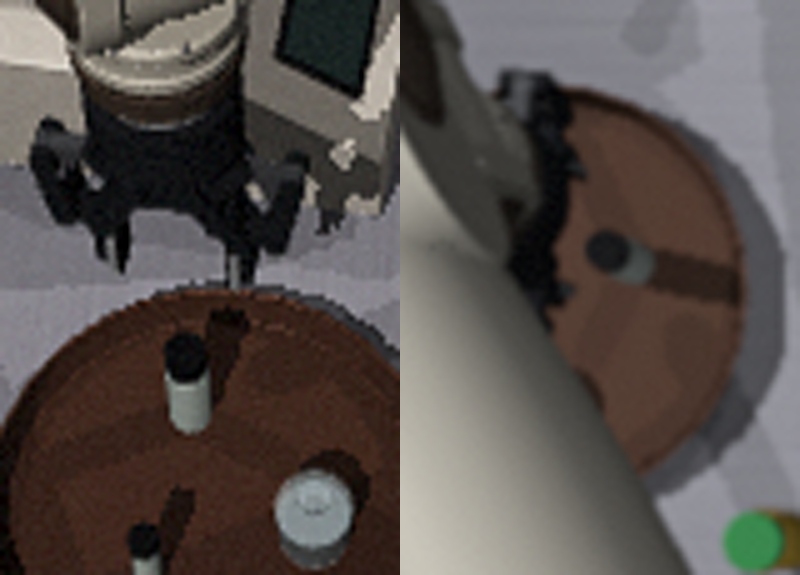

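Request:
play_rows(
  targets=[
    {"fingers":0.3,"x":-0.001,"y":0.0007,"z":0.015,"wx":0,"wy":0,"wz":0},
    {"fingers":0.3,"x":-0.001,"y":0.0007,"z":0.035,"wx":0,"wy":0,"wz":0},
    {"fingers":0.3,"x":-0.001,"y":0.0007,"z":0.055,"wx":0,"wy":0,"wz":0},
    {"fingers":0.3,"x":-0.001,"y":0.0007,"z":0.075,"wx":0,"wy":0,"wz":0},
    {"fingers":0.3,"x":-0.001,"y":0.0007,"z":0.09,"wx":0,"wy":0,"wz":0},
    {"fingers":0.3,"x":-0.001,"y":0.0007,"z":0.102,"wx":0,"wy":0,"wz":0},
    {"fingers":0.3,"x":-0.001,"y":0.0007,"z":0.11,"wx":0,"wy":0,"wz":0},
    {"fingers":0.3,"x":-0.001,"y":0.0007,"z":0.113,"wx":0,"wy":0,"wz":0},
    {"fingers":0.3,"x":-0.001,"y":0.0007,"z":0.113,"wx":0,"wy":0,"wz":0},
    {"fingers":0.3,"x":-0.001,"y":0.0007,"z":0.113,"wx":0,"wy":0,"wz":0},
  ],
)

```text
time: 3.63
ee_pos: [0.5474, 0.2802, 0.0579]
tcp_rot: [179.9, -0.0, 84.4]
wrist_force: [0.3, 0.4, -0.2]
opening: 0.0554
```

```bash
python3 - <<'E'
from h import *
o=bot.get_obs(); print(o["ee_pos"],o["tcp_rot"],o["opening"],o["wrist_force"])
for n in("side","top"):
    p,d=bot.camera(n); cv2.imwrite(f"pics/{n}3.png",p)
s=cv2.imread("pics/side3.png"); t=cv2.imread("pics/top3.png")
def crop(i,l,tt): return cv2.resize(i[tt:tt+80,l:l+80],None,fx=5,fy=5,interpolation=2)
cv2.imwrite("pics/c3.png",np.hstack([crop(s,255,260),crop(t,170,140)]))
E
```

```text
[0.54735774 0.28020698 0.05793228] [ 1.79945854e+02 -3.52573835e-02  8.43910591e+01] 0.05542925835003955 [ 0.2558154   0.43187475 -0.17134178]
```

View pics/c3.png

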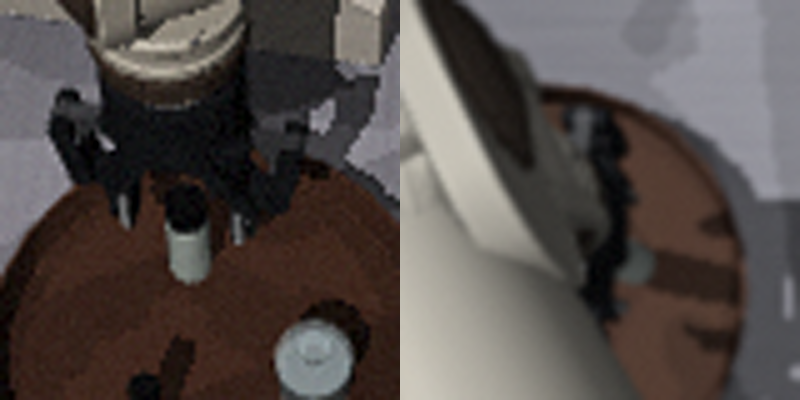

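Request:
play_rows(
  targets=[
    {"fingers":0.1,"x":0,"y":-0.0015,"z":0,"wx":0,"wy":0,"wz":0},
    {"fingers":0,"x":0,"y":-0.0015,"z":0,"wx":0,"wy":0,"wz":0},
    {"fingers":-0.1,"x":0,"y":-0.0015,"z":0,"wx":0,"wy":0,"wz":0},
    {"fingers":-0.2,"x":0,"y":-0.0015,"z":0,"wx":0,"wy":0,"wz":0},
    {"fingers":-0.3,"x":0,"y":-0.0015,"z":0,"wx":0,"wy":0,"wz":0},
    {"fingers":-0.35,"x":0,"y":-0.0015,"z":0,"wx":0,"wy":0,"wz":0},
    {"fingers":-0.4,"x":0,"y":-0.0015,"z":0,"wx":0,"wy":0,"wz":0},
    {"fingers":-0.5,"x":0,"y":-0.0015,"z":0,"wx":0,"wy":0,"wz":0},
    {"fingers":-0.7,"x":0,"y":-0.0015,"z":0,"wx":0,"wy":0,"wz":0},
    {"fingers":-1,"x":0,"y":-0.0015,"z":0,"wx":0,"wy":0,"wz":0},
    {"fingers":-1,"x":0,"y":-0.0015,"z":0,"wx":0,"wy":0,"wz":0},
    {"fingers":-1,"x":0,"y":-0.0015,"z":0,"wx":0,"wy":0,"wz":0},
    {"fingers":-1,"x":0,"y":-0.0015,"z":0,"wx":0,"wy":0,"wz":0},
  ],
  grip_force=30,
)

```text
time: 4.82
ee_pos: [0.5457, 0.2801, 0.0571]
tcp_rot: [180.0, -0.0, 84.4]
wrist_force: [1.2, 0.6, 0.7]
opening: 0.0232
```

```bash
python3 - <<'E'
from h import *
o=bot.get_obs(); print(o["ee_pos"],o["tcp_rot"],o["opening"],o["wrist_force"],o["torque"])
print(delta([.546,.281,.26],84.4),delta([.6083,-.1347,.26],84.4))
E
```

```text
[0.54574999 0.2800545  0.05712023] [ 1.79981596e+02 -6.45245022e-03  8.43723166e+01] 0.023162126927601327 [1.19157964 0.59418149 0.7172231 ] [ 0.00355758 -0.19509828 -0.03454589]
(array([ 1.000e-03,  2.000e-04, -2.029e-01]), array([ 0.02, -0.01, -0.03])) (array([-0.4066,  0.103 , -0.2029]), array([ 0.02, -0.01, -0.03]))
```

Request:
play_rows(
  targets=[
    {"fingers":-1,"x":0,"y":0,"z":-0.003,"wx":0,"wy":0,"wz":0},
    {"fingers":-1,"x":0,"y":0,"z":-0.01,"wx":0,"wy":0,"wz":0},
    {"fingers":-1,"x":0,"y":0,"z":-0.025,"wx":0,"wy":0,"wz":0},
    {"fingers":-1,"x":0,"y":0,"z":-0.045,"wx":0,"wy":0,"wz":0},
    {"fingers":-1,"x":0,"y":0,"z":-0.065,"wx":0,"wy":0,"wz":0},
    {"fingers":-1,"x":0,"y":0,"z":-0.085,"wx":0,"wy":0,"wz":0},
    {"fingers":-1,"x":0,"y":0,"z":-0.105,"wx":0,"wy":0,"wz":0},
    {"fingers":-1,"x":0,"y":0,"z":-0.125,"wx":0,"wy":0,"wz":0},
    {"fingers":-1,"x":0,"y":0,"z":-0.145,"wx":0,"wy":0,"wz":0},
    {"fingers":-1,"x":0,"y":0,"z":-0.165,"wx":0,"wy":0,"wz":0},
    {"fingers":-1,"x":0,"y":0,"z":-0.18,"wx":0,"wy":0,"wz":0},
    {"fingers":-1,"x":0,"y":0,"z":-0.19,"wx":0,"wy":0,"wz":0},
    {"fingers":-1,"x":0,"y":0,"z":-0.193,"wx":0,"wy":0,"wz":0},
    {"fingers":-1,"x":0,"y":0,"z":-0.193,"wx":0,"wy":0,"wz":0},
  ],
)

```text
time: 5.98
ee_pos: [0.5458, 0.2802, 0.251]
tcp_rot: [179.9, -0.0, 84.4]
wrist_force: [-0.4, 0.1, -1.3]
opening: 0.0232
```

Request:
play_rows(
  targets=[
    {"fingers":-1,"x":-0.006,"y":0.0015,"z":0,"wx":0,"wy":0,"wz":0},
    {"fingers":-1,"x":-0.02,"y":0.005,"z":0,"wx":0,"wy":0,"wz":0},
    {"fingers":-1,"x":-0.04,"y":0.01,"z":0,"wx":0,"wy":0,"wz":0},
    {"fingers":-1,"x":-0.065,"y":0.016,"z":0,"wx":0,"wy":0,"wz":0},
    {"fingers":-1,"x":-0.09,"y":0.023,"z":0,"wx":0,"wy":0,"wz":0},
    {"fingers":-1,"x":-0.115,"y":0.029,"z":0,"wx":0,"wy":0,"wz":0},
    {"fingers":-1,"x":-0.14,"y":0.035,"z":0,"wx":0,"wy":0,"wz":0},
    {"fingers":-1,"x":-0.165,"y":0.042,"z":0,"wx":0,"wy":0,"wz":0},
    {"fingers":-1,"x":-0.19,"y":0.048,"z":0,"wx":0,"wy":0,"wz":0},
    {"fingers":-1,"x":-0.215,"y":0.054,"z":0,"wx":0,"wy":0,"wz":0},
    {"fingers":-1,"x":-0.24,"y":0.061,"z":0,"wx":0,"wy":0,"wz":0},
    {"fingers":-1,"x":-0.265,"y":0.067,"z":0,"wx":0,"wy":0,"wz":0},
    {"fingers":-1,"x":-0.29,"y":0.073,"z":0,"wx":0,"wy":0,"wz":0},
    {"fingers":-1,"x":-0.315,"y":0.08,"z":0,"wx":0,"wy":0,"wz":0},
    {"fingers":-1,"x":-0.34,"y":0.086,"z":0,"wx":0,"wy":0,"wz":0},
    {"fingers":-1,"x":-0.365,"y":0.092,"z":0,"wx":0,"wy":0,"wz":0},
    {"fingers":-1,"x":-0.385,"y":0.098,"z":0,"wx":0,"wy":0,"wz":0},
    {"fingers":-1,"x":-0.398,"y":0.101,"z":0,"wx":0,"wy":0,"wz":0},
    {"fingers":-1,"x":-0.4055,"y":0.103,"z":0,"wx":0,"wy":0,"wz":0},
    {"fingers":-1,"x":-0.4065,"y":0.103,"z":0,"wx":0,"wy":0,"wz":0},
  ],
)

```text
time: 7.65
ee_pos: [0.6079, -0.1361, 0.2494]
tcp_rot: [-179.9, 0.0, 84.3]
wrist_force: [0.3, -0.7, -0.9]
opening: 0.0233
```

```bash
python3 - <<'E'
from h import *
o=bot.get_obs(); print(o["q"],o["ee_pos"],o["tcp_rot"],o["opening"],o["wrist_force"])
for n in("side","top"):
    p,d=bot.camera(n); cv2.imwrite(f"pics/{n}4.png",p)
    z=o["ee_pos"]; print(proj(n,[z,z+[0,0,-.053],[.6083,-.1347,.075]]))
s=cv2.imread("pics/side4.png"); t=cv2.imread("pics/top4.png")
def crop(i,l,tt): return cv2.resize(i[tt:tt+110,l:l+80],None,fx=5,fy=5,interpolation=2)
cv2.imwrite("pics/c4.png",np.hstack([crop(s,250,110),crop(t,320,120)]))
E
```

```text
[-1.26131923e+01  1.56960046e+01  2.31652019e+01  9.75262082e+01
 -8.43587465e-03  8.31066951e+01] [ 0.60789747 -0.13606949  0.24936908] [-1.79942389e+02  1.53239609e-03  8.42801175e+01] 0.023289828699501715 [ 0.26018585 -0.67801743 -0.87036156]
[[284.0128861  149.965394  ]
 [284.98531689 162.4741228 ]
 [286.85399706 188.90116652]]
[[363.01915569 153.49323858]
 [361.36628693 157.44733673]
 [357.58470123 165.18823391]]
```

View pics/c4.png

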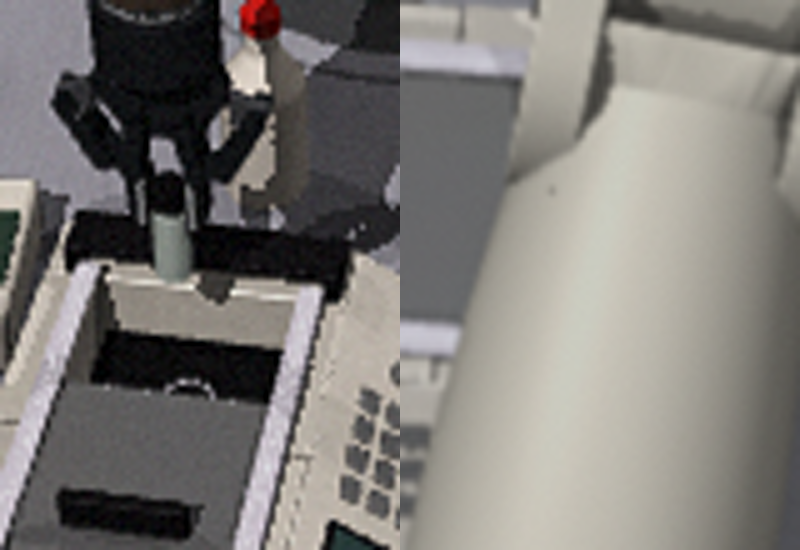

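```bash
python3 - <<'E'
from h import *
np.set_printoptions(precision=3,suppress=True,linewidth=220)
s=cv2.imread("pics/side4.png"); g=s[...,1]
print("cols 278-292"); print(g[143:168,276:293])
print(g[184:196,280:296])
p,d=bot.camera("side"); print(d[143:168,276:293])
K,D,T=cal("side")
E
```

```text
cols 278-292
[[ 19  21   3   5  22 138 139 134 134 146  76  15  11  17  11  19  20]
 [ 22  18   7   6   3 100  62  38  30 101  73  13  22  26  13  18  20]
 [ 10  18  29  10  10  15   7  11  10   0  37  15  16  14  12  20  26]
 [ 14  53  95  15   8  13  10  11   9   5   9  34  20  19  14  12  69]
 [ 14 113  62   5  11  15   0  18   9  12   9  98  28   8  13   0  90]
 [  3  82  84  12  14  17   5   7   7   5   8 118  72  15   8   5  89]
 [ 10  83  91  11   0  11  20   8  10   0   0 105  94  13  19   0  52]
 [  9  53 112  18  11   8   8   5   2   9   4  83  89  22  19   2  55]
 [ 11  55 110  10  11  13   6   6  10   0   6  80  98  17   8   0 100]
 [ 13  55 115  13  63  42  39  21  18  16  43  57 112  13  20  11 132]
 [ 11  54 114  28  84 154 132 100  85  76 114  53 111  19  15  37 127]
 [  8  31 112  27  78 134 147 158 149 129  97  48 111  30  13  60  86]
 [ 13  14  20   4  76 130 139 138 125 121  97  50 117  45   2   0   3]
 [  6  17  17   8  73 131 135 144 130 120  97  43  25  10   7   6   7]
 [ 17  21  14  10  48 129 138 137 128 118  97  67  15   1   7   6  12]
 [ 12  17   9   8  51 
[... 3419 characters left out ...]
7  1.363 1.362 1.362 1.363 1.362 1.376 1.471 1.473 1.471 1.473 1.465]
 [1.507 1.476 1.479 1.477 1.474 1.37  1.372 1.369 1.365 1.365 1.373 1.373 1.465 1.473 1.465 1.473 1.469]
 [1.503 1.502 1.501 1.498 1.503 1.375 1.37  1.366 1.37  1.368 1.372 1.378 1.469 1.471 1.474 1.471 1.468]
 [1.493 1.498 1.498 1.497 1.491 1.381 1.373 1.374 1.377 1.369 1.374 1.38  1.498 1.496 1.489 1.502 1.498]
 [1.495 1.492 1.49  1.498 1.488 1.387 1.376 1.373 1.378 1.381 1.376 1.383 1.494 1.497 1.49  1.499 1.494]
 [1.492 1.489 1.491 1.489 1.488 1.49  1.385 1.383 1.384 1.38  1.382 1.486 1.489 1.487 1.488 1.491 1.49 ]
 [1.491 1.485 1.498 1.498 1.489 1.484 1.493 1.486 1.493 1.483 1.488 1.485 1.49  1.486 1.486 1.484 1.483]]
```

```bash
cat >> h.py <<'E'
from scipy.optimize import least_squares
def world(n,d,us,vs):
    K,D,T=cal(n); p=cv2.undistortPoints(np.stack([us,vs],1).astype(float)[:,None],K,D)[:,0]
    z=d[vs,us]; P=np.c_[p*z[:,None],z]; return (P-T[:3,3])@T[:3,:3]
E
python3 - <<'E'
from h import *
np.set_printoptions(precision=4,suppress=True,linewidth=220)
o=bot.get_obs(); e=o["ee_pos"]; print(e)
p,d=bot.camera("side")
vs,us=[a.ravel() for a in np.mgrid[154:166,281:288]]; ok=d[vs,us]>1; us,vs=us[ok],vs[ok]
P=world("side",d,us,vs)
f=lambda q:np.hypot(P[:,0]-q[0],P[:,1]-q[1])-.0125
r=least_squares(f,[.608,-.135],loss="soft_l1",f_scale=.003); print("vial axis from depth",r.x, r.x-e[:2],np.std(f(r.x)))
# compartment: known-height references to check depth bias: hatch top .134
vs,us=[a.ravel() for a in np.mgrid[192:200,275:295]]; Q=world("side",d,us,vs); print("hatch z (want .134)",Q[:,2].mean())
# image-based: where ray at each row for body center
for rows,c in(((156,164),None),):
    pass
# body silhouette centre col around rows 157-163: left edge~280.4, right~288.2
H=[]
for x in (.606,.608,.610):
    a=np.linspace(0,2*np.pi,60); z=.215
    u=proj("side",[[x+.0125*np.cos(k),e[1]+.0125*np.sin(k),z] for k in a]); print(x,u[:,0].min(),u[:,0].max(),u[:,1].mean())
u=proj("side",[[.6083+.0175*np.cos(k),-.1347+.0175*np.sin(k),.075] for k in a]); print("ring",u.min(0),u.max(0))
u=proj("side",[[.6083+.01425*np.cos(k),-.1347+.01425*np.sin(k),.075] for k in a]); print("hole",u.min(0),u.max(0))
for b in (e[2]-.053,e[2]-.053-.002):
  u=proj("side",[[e[0]+.0125*np.cos(k),e[1]+.0125*np.sin(k),b] for k in a]); print("base",u.max(0))
E
```

```text
[ 0.6081 -0.1339  0.25  ]
vial axis from depth [ 0.6087 -0.1307] [0.0006 0.0032] 0.001820029982684595
hatch z (want .134) 0.13792198598784117
0.606 281.2127415023162 289.113800489841 158.64440560857972
0.608 280.58486094876514 288.4857631646836 158.61623542471204
0.61 279.9570738197991 287.85781918183613 158.588069501827
ring [281.7101 185.2025] [291.9884 192.6561]
hole [282.6656 185.885 ] [291.0354 191.9543]
base [288.7441 165.4793]
base [288.7758 165.9376]
```

```bash
python3 - <<'E'
from h import *
print(bot.get_obs()["ee_pos"],delta([.606,-.1347,.193],84.4))
E
```

```text
[ 0.60817111 -0.13367125  0.25008888] (array([-0.0012, -0.0021,  0.0571]), array([-0.  , -0.01,  0.03]))
```

Request:
play_rows(
  targets=[
    {"fingers":-1,"x":-0.001,"y":-0.002,"z":0.005,"wx":0,"wy":0,"wz":0},
    {"fingers":-1,"x":-0.001,"y":-0.002,"z":0.015,"wx":0,"wy":0,"wz":0},
    {"fingers":-1,"x":-0.001,"y":-0.002,"z":0.027,"wx":0,"wy":0,"wz":0},
    {"fingers":-1,"x":-0.001,"y":-0.002,"z":0.039,"wx":0,"wy":0,"wz":0},
    {"fingers":-1,"x":-0.001,"y":-0.002,"z":0.049,"wx":0,"wy":0,"wz":0},
    {"fingers":-1,"x":-0.001,"y":-0.002,"z":0.055,"wx":0,"wy":0,"wz":0},
    {"fingers":-1,"x":-0.001,"y":-0.002,"z":0.057,"wx":0,"wy":0,"wz":0},
    {"fingers":-1,"x":-0.001,"y":-0.002,"z":0.057,"wx":0,"wy":0,"wz":0},
    {"fingers":-1,"x":-0.001,"y":-0.002,"z":0.057,"wx":0,"wy":0,"wz":0},
    {"fingers":-1,"x":-0.001,"y":-0.002,"z":0.057,"wx":0,"wy":0,"wz":0},
  ],
)

```text
time: 8.68
ee_pos: [0.6064, -0.1354, 0.1938]
tcp_rot: [179.9, 0.0, 84.4]
wrist_force: [-0.4, 0.0, -0.8]
opening: 0.0233
```

```bash
python3 - <<'E'
from h import *
np.set_printoptions(precision=3,suppress=True,linewidth=220)
o=bot.get_obs(); e=o["ee_pos"]; print(e)
p,d=bot.camera("side"); cv2.imwrite("pics/side5.png",p); t,_=bot.camera("top"); cv2.imwrite("pics/top5.png",t)
print(bot.get_obs()["ee_pos"])
a=np.linspace(0,2*np.pi,60)
for b in (.012,.03,):
  u=proj("side",[[e[0]+.0125*np.cos(k),e[1]+.0125*np.sin(k),e[2]-.0531+b] for k in a]); print("body",u.min(0),u.max(0),u.mean(0))
u=proj("side",[[e[0]+.0125*np.cos(k),e[1]+.0125*np.sin(k),e[2]-.0531] for k in a]); print("base",u.min(0),u.max(0))
u=proj("side",[[e[0]+.012*np.cos(k),e[1]+.012*np.sin(k),e[2]+.021] for k in a]); print("captop",u.min(0),u.max(0))
g=p[...,1]; print(g[155:192,276:296])
cv2.imwrite("pics/c5.png",cv2.resize(p[140:210,245:325],None,fx=8,fy=8,interpolation=2))
E
```

```text
[ 0.606 -0.135  0.194]
[ 0.606 -0.135  0.194]
body [282.347 169.762] [289.985 175.107] [286.106 172.425]
body [282.006 165.781] [289.716 171.129] [285.8   168.445]
base [282.572 172.375] [290.162 177.717]
captop [281.298 155.809] [288.877 160.948]
[[ 22  14  10  15   3   6  11   6   0  10   4  25  23  21  10  10   6  15  18  21]
 [ 18  21  21  18   8  24   0   4  13  10  16   0  13  17  13  14  11  22  16  20]
 [ 19  22  17  21   7   0   9   6   0  13   4   8  20  16  19  11  12  18  16  16]
 [ 21  18   9  20   7  12  15  16  11  13   9   9  16  18  21  14  17  13  20  20]
 [ 12  19  12  30  17   0   8  12  12  11  16  13  14  21  21  22  20  18  15  19]
 [  3  18  24  68  40   1  13  12  14  14   5  14  20  35  12  14   2  11  18  21]
 [  0  15  34 122  59   1  16   7  18  17   0   7  62  98  23  11   9   6  20  15]
 [ 58  14   8 108  63   0  12  19   6  16  13   0  57 112  12  13  16   0  12   4]
 [167  45   0 115  59   0   3  10   8   5   0   7  51 115  24  14  16   9   6   5]
 [160  48   9 104  58   8  19   5   8   7  12   0  26 112  33  22  19  27  27  35]
 [167 109  28  78  84 
[... 1519 characters left out ...]
11  17  16  12  13  14  15  15  14]
 [  5   7  14   8  13  11  13  13  12  16   9   6   7  15  13  10  12  17  15  13]
 [  8   6  11   1  15  17  10  11  11  27  54  31  28  45  10   0  11   3  19  15]
 [ 16   6  10   6   7   2   6  29  34  88 173 103  95 137  34  46  13  10  17   7]
 [ 40  32  27  43  17  25  15 112 113  32   3  14  30  18  66 161  40   6  11  19]
 [ 97  96  94 136  78  80  70 114  36  39  24  31  16  13  20  55 105   3  10  10]
 [ 95  96  95  92  96  95  93  96  92  96  94  99  77  74  87  47 135  47  27  23]
 [ 94  93  88  92  88  91  93  92  90  93  93  94  92  99  93  91  91  99  98 100]
 [ 91  90  91  90  92  90  88  92  93  93  91  91  94  91  92  92  93  90  90  96]]
```

View pics/c5.png

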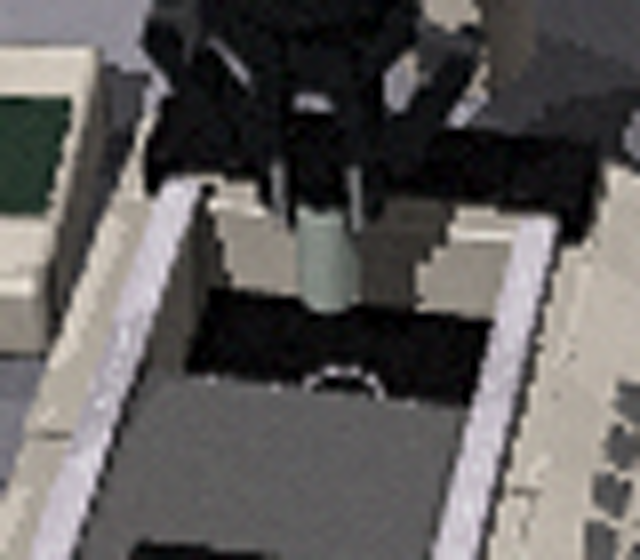

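```bash
python3 - <<'E'
from h import *
np.set_printoptions(precision=4,suppress=True,linewidth=220)
p,d=bot.camera("side"); o=bot.get_obs()
def med(u0,u1,v0,v1):
    vs,us=[a.ravel() for a in np.mgrid[v0:v1,u0:u1]]; ok=d[vs,us]>0.5; return np.median(world("side",d,us[ok],vs[ok]),0)
print("hatch .134",med(268,290,193,202),"rail .139",med(305,308,180,186)," bench",med(360,400,200,260),med(150,190,300,340),"compart floor .075",med(274,281,180,185),med(295,300,181,186))
print("frame top .149",med(300,312,158,162))
vs,us=[a.ravel() for a in np.mgrid[168:178,283:289]]; P=world("side",d,us,vs); P=P[(P[:,1]<-.1)&(P[:,1]>-.16)]
f=lambda q:np.hypot(P[:,0]-q[0],P[:,1]-q[1])-.0125
r=least_squares(f,[.608,-.135],loss="soft_l1",f_scale=.003); print(r.x,o["ee_pos"],len(P))
t,dt=bot.camera("top"); K=None
def medt(u0,u1,v0,v1):
    vs,us=[a.ravel() for a in np.mgrid[v0:v1,u0:u1]]; ok=dt[vs,us]>0.5; return np.median(world("top",dt,us[ok],vs[ok]),0)
print("top hatch",medt(300,320,145,160),"bench",medt(410,440,140,160),"deck",medt(265,272,145,160))
E
```

```text
hatch .134 [ 0.621  -0.0456  0.1315] rail .139 [ 0.5394 -0.1138  0.1339]  bench [ 0.2888 -0.041  -0.0022] [ 0.8972  0.3276 -0.0022] compart floor .075 [ 0.6469 -0.1674  0.0728] [ 0.5774 -0.1676  0.0718]
frame top .149 [ 0.5485 -0.208   0.1469]
[ 0.608  -0.1321] [ 0.6064 -0.1355  0.1935] 60
top hatch [ 0.6367 -0.0006  0.1351] bench [ 0.6655 -0.3428  0.0009] deck [0.6412 0.1116 0.126 ]
```

Request:
play_rows(
  targets=[
    {"fingers":-1,"x":-0.0016,"y":-0.0007,"z":0.006,"wx":0,"wy":0,"wz":0},
    {"fingers":-1,"x":-0.0016,"y":-0.0007,"z":0.016,"wx":0,"wy":0,"wz":0},
    {"fingers":-1,"x":-0.0016,"y":-0.0007,"z":0.027,"wx":0,"wy":0,"wz":0},
    {"fingers":-1,"x":-0.0016,"y":-0.0007,"z":0.037,"wx":0,"wy":0,"wz":0},
    {"fingers":-1,"x":-0.0016,"y":-0.0007,"z":0.046,"wx":0,"wy":0,"wz":0},
    {"fingers":-1,"x":-0.0016,"y":-0.0007,"z":0.053,"wx":0,"wy":0,"wz":0},
    {"fingers":-1,"x":-0.0016,"y":-0.0007,"z":0.057,"wx":0,"wy":0,"wz":0},
    {"fingers":-1,"x":-0.0016,"y":-0.0007,"z":0.059,"wx":0,"wy":0,"wz":0},
    {"fingers":-1,"x":-0.0016,"y":-0.0007,"z":0.059,"wx":0,"wy":0,"wz":0},
    {"fingers":-1,"x":-0.0016,"y":-0.0007,"z":0.059,"wx":0,"wy":0,"wz":0},
  ],
)

```text
time: 9.72
ee_pos: [0.6055, -0.137, 0.1343]
tcp_rot: [180.0, 0.0, 84.4]
wrist_force: [-0.2, 0.7, 0.1]
opening: 0.023
```

```bash
python3 - <<'E'
from h import *
np.set_printoptions(precision=4,suppress=True,linewidth=220)
p,d=bot.camera("side"); cv2.imwrite("pics/side6.png",p); o=bot.get_obs(); e=o["ee_pos"]; print(e,o["wrist_force"],o["torque"])
cv2.imwrite("pics/c6.png",cv2.resize(p[140:210,245:325],None,fx=8,fy=8,interpolation=2))
print(p[175:192,276:296,1])
E
```

```text
[ 0.6056 -0.137   0.1346] [-0.671  -0.1241 -0.2989] [-0.0187 -0.0443  0.084 ]
[[137 140 114  15  56 112  12   4  16  14  12   8   0  23 110  42  14  19  15  56]
 [ 59  65 104  12  49 111  10   3   9   8  10  10   1   0 111  59  13  11  14  55]
 [  3   4  10  19  26 109  29  22  10   3  10   4   6   5 109  63  24  13  17  53]
 [ 16  14   6  13  31 111  28  53  37  14   8  18  19  10 109  65  18  23  17  40]
 [ 15   6  14   5   1 116  34  77 117  59  65  86  75  53 107  72  23  17   0   0]
 [  9  10   4   8   9 111  56  73 133 149 158 141 121  63  82  83  22   4   3   6]
 [ 21  14  11   5   5   0   0  71 131 136 131 130 120  70  80 103  20   0   8   0]
 [  9   6   8   9   9  12   7  42 125 133 139 130 115  95  54   0   2   0   6   0]
 [  4  10  12   8  13   6   9  48 129 130 135 121 110  95  68   7   4   0   8  14]
 [ 11   3  16  17  16   2   7  47 127 137 136 122 113  97  68   0   1   0  14  18]
 [ 16   4   0  17   5  11   9  34 134 137 137 129 109  99  77   4  13   1  12  12]
 [ 12  11  10  15  12   0   1  36 129 134 134 126 113 104  76  13   2   0  16  10]
 [ 33  20  24  33  27  19  15  73 128 135 131 127 118  96  76  66  13  10   9   7]
 [ 82  81  80 125  78  76  69 110 116 124  94 124 110  97  79  24  52  16  11  10]
 [ 75  76  94  91  93  92  93  89  88  85  89  89  96  93  93  40 118  41  27  24]
 [ 76  94  90  89  90  88  91  90  91  88  92  91  90  85  93  91  92  94  93  98]
 [ 92  92  93  91  88  88  92  91  89  92  90  92  92  89  90  89  91  89  84  93]]
```

View pics/c6.png

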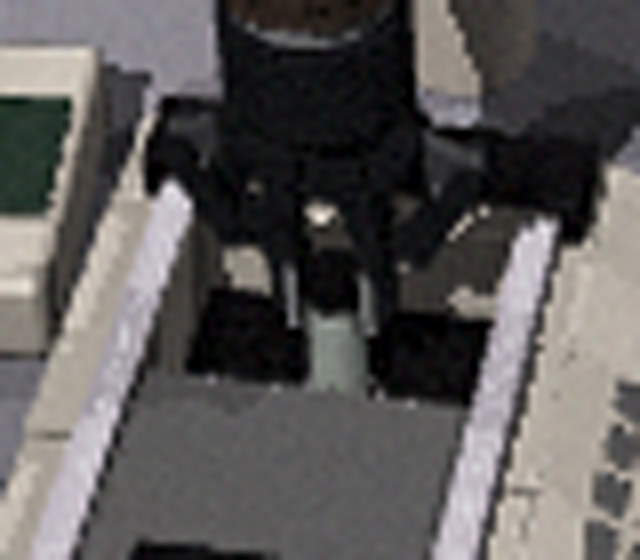

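Request:
play_rows(
  targets=[
    {"fingers":-1,"x":0,"y":-0.0003,"z":0.002,"wx":0,"wy":0,"wz":0},
    {"fingers":-1,"x":0,"y":-0.0003,"z":0.004,"wx":0,"wy":0,"wz":0},
    {"fingers":-1,"x":0,"y":-0.0003,"z":0.006,"wx":0,"wy":0,"wz":0},
    {"fingers":-1,"x":0,"y":-0.0003,"z":0.007,"wx":0,"wy":0,"wz":0},
    {"fingers":-1,"x":0,"y":-0.0003,"z":0.008,"wx":0,"wy":0,"wz":0},
    {"fingers":-1,"x":0,"y":-0.0003,"z":0.008,"wx":0,"wy":0,"wz":0},
  ],
)

```text
time: 10.27
ee_pos: [0.6049, -0.1369, 0.1257]
tcp_rot: [-180.0, -0.0, 84.4]
wrist_force: [-0.2, -1.1, -0.6]
opening: 0.0231
```

Request:
play_rows(
  targets=[
    {"fingers":-1,"x":0,"y":0,"z":0.001,"wx":0,"wy":0,"wz":0},
    {"fingers":-1,"x":0,"y":0,"z":0.002,"wx":0,"wy":0,"wz":0},
    {"fingers":-1,"x":0,"y":0,"z":0.003,"wx":0,"wy":0,"wz":0},
    {"fingers":-1,"x":0,"y":0,"z":0.004,"wx":0,"wy":0,"wz":0},
    {"fingers":-1,"x":0,"y":0,"z":0.004,"wx":0,"wy":0,"wz":0},
  ],
)

```text
time: 10.68
ee_pos: [0.605, -0.1369, 0.1217]
tcp_rot: [-180.0, -0.0, 84.4]
wrist_force: [-1.2, 0.8, -0.5]
opening: 0.0228
```

```bash
python3 - <<'E'
from h import *
np.set_printoptions(precision=4,suppress=True,linewidth=220)
for i in range(3):
    o=bot.get_obs(); print(o["ee_pos"],o["wrist_force"],o["torque"],o["tcp_rot"]); p,d=bot.camera("side")
cv2.imwrite("pics/side7.png",p)
cv2.imwrite("pics/c7.png",cv2.resize(p[140:210,245:325],None,fx=8,fy=8,interpolation=2))
E
```

```text
[ 0.605  -0.1369  0.1217] [-1.1951  0.7906 -0.5267] [-0.0236 -0.0123  0.0118] [-179.9837   -0.0013   84.3757]
[ 0.605  -0.1369  0.1218] [-0.823  -0.6337 -0.0461] [-0.0154  0.0229 -0.0168] [-179.9835   -0.0005   84.3745]
[ 0.605  -0.1369  0.1219] [-0.2034  1.1991 -0.0369] [-0.0361 -0.0086  0.0109] [-179.9919   -0.0018   84.374 ]
```

View pics/c7.png

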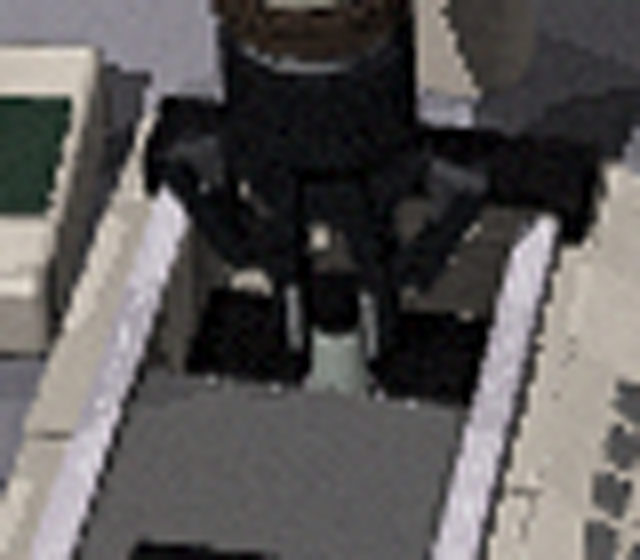

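Request:
play_rows(
  targets=[
    {"fingers":-1,"x":0,"y":0,"z":0.001,"wx":0,"wy":0,"wz":0},
    {"fingers":-1,"x":0,"y":0,"z":0.0025,"wx":0,"wy":0,"wz":0},
    {"fingers":-1,"x":0,"y":0,"z":0.004,"wx":0,"wy":0,"wz":0},
    {"fingers":-1,"x":0,"y":0,"z":0.0055,"wx":0,"wy":0,"wz":0},
    {"fingers":-1,"x":0,"y":0,"z":0.007,"wx":0,"wy":0,"wz":0},
    {"fingers":-1,"x":0,"y":0,"z":0.0085,"wx":0,"wy":0,"wz":0},
    {"fingers":-1,"x":0,"y":0,"z":0.01,"wx":0,"wy":0,"wz":0},
    {"fingers":-1,"x":0,"y":0,"z":0.0115,"wx":0,"wy":0,"wz":0},
    {"fingers":-1,"x":0,"y":0,"z":0.013,"wx":0,"wy":0,"wz":0},
    {"fingers":-1,"x":0,"y":0,"z":0.014,"wx":0,"wy":0,"wz":0},
    {"fingers":-1,"x":0,"y":0,"z":0.014,"wx":0,"wy":0,"wz":0},
  ],
)

```text
time: 11.75
ee_pos: [0.6049, -0.1369, 0.1077]
tcp_rot: [-180.0, -0.0, 84.4]
wrist_force: [0.3, 0.9, -0.1]
opening: 0.023
```

Request:
play_rows(
  targets=[
    {"fingers":-1,"x":0,"y":0,"z":0.001,"wx":0,"wy":0,"wz":0},
    {"fingers":-1,"x":0,"y":0,"z":0.0025,"wx":0,"wy":0,"wz":0},
    {"fingers":-1,"x":0,"y":0,"z":0.004,"wx":0,"wy":0,"wz":0},
    {"fingers":-1,"x":0,"y":0,"z":0.0055,"wx":0,"wy":0,"wz":0},
    {"fingers":-1,"x":0,"y":0,"z":0.007,"wx":0,"wy":0,"wz":0},
    {"fingers":-1,"x":0,"y":0,"z":0.008,"wx":0,"wy":0,"wz":0},
    {"fingers":-1,"x":0,"y":0,"z":0.009,"wx":0,"wy":0,"wz":0},
    {"fingers":-1,"x":0,"y":0,"z":0.01,"wx":0,"wy":0,"wz":0},
    {"fingers":-1,"x":0,"y":0,"z":0.01,"wx":0,"wy":0,"wz":0},
  ],
)

```text
time: 12.5
ee_pos: [0.6049, -0.1369, 0.0977]
tcp_rot: [-180.0, -0.0, 84.4]
wrist_force: [0.2, 0.3, -1.0]
opening: 0.0231
```

Expected bottom is at TCP z ≈ 0.0941; approaching in small steps.

Request:
play_rows(
  targets=[
    {"fingers":-1,"x":0,"y":0,"z":0.0005,"wx":0,"wy":0,"wz":0},
    {"fingers":-1,"x":0,"y":0,"z":0.001,"wx":0,"wy":0,"wz":0},
    {"fingers":-1,"x":0,"y":0,"z":0.0015,"wx":0,"wy":0,"wz":0},
    {"fingers":-1,"x":0,"y":0,"z":0.002,"wx":0,"wy":0,"wz":0},
    {"fingers":-1,"x":0,"y":0,"z":0.0025,"wx":0,"wy":0,"wz":0},
    {"fingers":-1,"x":0,"y":0,"z":0.0025,"wx":0,"wy":0,"wz":0},
  ],
)

```text
time: 13.0
ee_pos: [0.605, -0.1369, 0.0954]
tcp_rot: [-180.0, -0.0, 84.4]
wrist_force: [-0.5, 0.3, -0.5]
opening: 0.0231
```

Request:
play_rows(
  targets=[
    {"fingers":-1,"x":0,"y":0,"z":0.0003,"wx":0,"wy":0,"wz":0},
    {"fingers":-1,"x":0,"y":0,"z":0.0006,"wx":0,"wy":0,"wz":0},
    {"fingers":-1,"x":0,"y":0,"z":0.0006,"wx":0,"wy":0,"wz":0},
  ],
)

```text
time: 13.25
ee_pos: [0.605, -0.1369, 0.0948]
tcp_rot: [-180.0, 0.0, 84.4]
wrist_force: [-0.5, -0.9, -0.6]
opening: 0.0233
```

Request:
play_rows(
  targets=[
    {"fingers":-1,"x":0,"y":0,"z":0.0003,"wx":0,"wy":0,"wz":0},
    {"fingers":-1,"x":0,"y":0,"z":0.0005,"wx":0,"wy":0,"wz":0},
    {"fingers":-1,"x":0,"y":0,"z":0.0005,"wx":0,"wy":0,"wz":0},
  ],
)

```text
time: 13.5
ee_pos: [0.605, -0.1369, 0.0943]
tcp_rot: [-180.0, -0.0, 84.4]
wrist_force: [0.0, -0.2, -0.3]
opening: 0.0233
```

Request:
play_rows(
  targets=[
    {"fingers":-1,"x":0,"y":0,"z":0.0003,"wx":0,"wy":0,"wz":0},
    {"fingers":-1,"x":0,"y":0,"z":0.0004,"wx":0,"wy":0,"wz":0},
    {"fingers":-1,"x":0,"y":0,"z":0.0004,"wx":0,"wy":0,"wz":0},
  ],
)

```text
time: 13.75
ee_pos: [0.6051, -0.1369, 0.0941]
tcp_rot: [180.0, 0.0, 84.4]
wrist_force: [0.2, -1.0, 0.0]
opening: 0.0231
```

Request:
play_rows(
  targets=[
    {"fingers":-1,"x":0,"y":0,"z":0.0003,"wx":0,"wy":0,"wz":0},
    {"fingers":-1,"x":0,"y":0,"z":0.0004,"wx":0,"wy":0,"wz":0},
    {"fingers":-1,"x":0,"y":0,"z":0.0004,"wx":0,"wy":0,"wz":0},
  ],
)

```text
time: 14.0
ee_pos: [0.6052, -0.1369, 0.094]
tcp_rot: [180.0, 0.0, 84.4]
wrist_force: [-1.0, -0.5, 5.0]
opening: 0.0231
```

Request:
play_rows(
  targets=[
    {"fingers":-1,"x":0,"y":0,"z":-0.0003,"wx":0,"wy":0,"wz":0},
    {"fingers":-1,"x":0,"y":0,"z":-0.0003,"wx":0,"wy":0,"wz":0},
  ],
)

```text
time: 14.17
ee_pos: [0.6051, -0.1369, 0.0941]
tcp_rot: [180.0, 0.0, 84.4]
wrist_force: [-0.4, -0.2, 4.3]
opening: 0.0233
```

Request:
play_rows(
  targets=[
    {"fingers":-0.45,"x":0,"y":0,"z":0,"wx":0,"wy":0,"wz":0},
    {"fingers":-0.4,"x":0,"y":0,"z":0,"wx":0,"wy":0,"wz":0},
    {"fingers":-0.35,"x":0,"y":0,"z":0,"wx":0,"wy":0,"wz":0},
    {"fingers":-0.3,"x":0,"y":0,"z":0,"wx":0,"wy":0,"wz":0},
    {"fingers":-0.2,"x":0,"y":0,"z":0,"wx":0,"wy":0,"wz":0},
    {"fingers":-0.1,"x":0,"y":0,"z":0,"wx":0,"wy":0,"wz":0},
    {"fingers":0,"x":0,"y":0,"z":0,"wx":0,"wy":0,"wz":0},
    {"fingers":0.1,"x":0,"y":0,"z":0,"wx":0,"wy":0,"wz":0},
    {"fingers":0.1,"x":0,"y":0,"z":0,"wx":0,"wy":0,"wz":0},
    {"fingers":0.1,"x":0,"y":0,"z":0,"wx":0,"wy":0,"wz":0},
  ],
)

```text
time: 15.0
ee_pos: [0.605, -0.1369, 0.0939]
tcp_rot: [180.0, -0.0, 84.4]
wrist_force: [0.4, -0.6, 1.1]
opening: 0.0469
```

```bash
python3 - <<'E'
from h import *
np.set_printoptions(precision=4,suppress=True,linewidth=220)
p,d=bot.camera("side")
o=bot.get_obs(); print(o["ee_pos"],o["wrist_force"],o["opening"])
cv2.imwrite("pics/c8.png",cv2.resize(p[140:210,245:325],None,fx=8,fy=8,interpolation=2))
E
```

```text
[ 0.605  -0.1369  0.0939] [-0.802   0.3062 -0.873 ] 0.04711221476969226
```

View pics/c8.png

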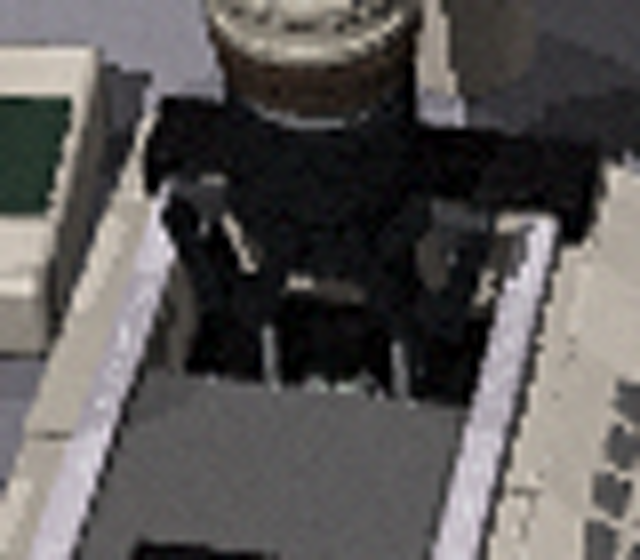

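Request:
play_rows(
  targets=[
    {"fingers":0.1,"x":0,"y":0,"z":-0.003,"wx":0,"wy":0,"wz":0},
    {"fingers":0.1,"x":0,"y":0,"z":-0.01,"wx":0,"wy":0,"wz":0},
    {"fingers":0.1,"x":0,"y":0,"z":-0.02,"wx":0,"wy":0,"wz":0},
    {"fingers":0.1,"x":0,"y":0,"z":-0.032,"wx":0,"wy":0,"wz":0},
    {"fingers":0.1,"x":0,"y":0,"z":-0.047,"wx":0,"wy":0,"wz":0},
    {"fingers":0.1,"x":0,"y":0,"z":-0.065,"wx":0,"wy":0,"wz":0},
    {"fingers":0.1,"x":0,"y":0,"z":-0.085,"wx":0,"wy":0,"wz":0},
    {"fingers":0.1,"x":0,"y":0,"z":-0.105,"wx":0,"wy":0,"wz":0},
    {"fingers":0,"x":0,"y":0,"z":-0.125,"wx":0,"wy":0,"wz":0},
    {"fingers":-1,"x":0,"y":0,"z":-0.14,"wx":0,"wy":0,"wz":0},
    {"fingers":-1,"x":0,"y":0,"z":-0.146,"wx":0,"wy":0,"wz":0},
    {"fingers":-1,"x":0,"y":0,"z":-0.146,"wx":0,"wy":0,"wz":0},
  ],
)

```text
time: 16.05
ee_pos: [0.6056, -0.137, 0.2425]
tcp_rot: [179.8, 0.0, 84.4]
wrist_force: [0.7, -0.6, -0.4]
opening: 0.0075
```

```bash
python3 - <<'E'
from h import *
np.set_printoptions(precision=4,suppress=True,linewidth=220)
p,d=bot.camera("side"); cv2.imwrite("pics/side9.png",p)
o=bot.get_obs(); print(o["ee_pos"],o["wrist_force"],o["opening"])
cv2.imwrite("pics/c9.png",cv2.resize(p[140:210,245:325],None,fx=8,fy=8,interpolation=2))
t=cv2.imread("pics/top0.png"); m=(t.max(2)<45).astype(np.uint8)
# rib via top: black faces; print
print(t[143:175,292:312].max(2))
E
```

```text
[ 0.6054 -0.137   0.2408] [-0.573  -0.0784  0.3987] 0.0008000895581934268
[[ 98  95  94  96  92  56  28  19  28  64  89  97 104 105 105 106 104 107 106 106]
 [ 98  94  96  97  91  52  29  24  19  41  65  73  89  94  93  94  96 104 107 106]
 [ 97  94  95  95  83  49  28  22  19  42  56  59  66  68  66  65  74 101 107 106]
 [ 96  96  96  93  74  42  28  24  21  47  59  59  58  57  58  55  68 101 107 107]
 [ 95  94  97  92  70  39  27  21  24  49  59  61  59  59  58  57  70 102 107 106]
 [ 94  95  97  94  72  40  26  25  25  54  61  60  60  59  57  58  70 100 107 106]
 [ 95  94  96  90  69  40  26  22  29  55  61  58  61  60  60  58  71 102 107 108]
 [ 96  95  96  87  60  34  26  24  29  55  62  63  60  61  61  59  70 101 108 107]
 [ 95  96  95  85  56  34  27  20  30  57  62  60  61  61  61  58  70 103 109 107]
 [ 97  95  94  84  54  29  25  22  31  58  61  62  61  60  60  59  71 102 109 107]
 [ 96  94  90  82  52  30  24  20  33  58  62  60  62  60  61  59  73 103 107 106]
 [ 96  95  89  82  51  30  26  21  37  57  62  61  59  60  59  63  84 104 108 108]
 [ 96  95  90  81  47  26  22 
[... 930 characters left out ...]
62  62  59  72 104 109 108 108 108]
 [109 101  85  47  28  24  22  42  60  61  62  62  61  59  71 102 110 109 109 108]
 [109 105  90  49  25  24  20  45  62  61  61  63  60  58  70 103 109 108 107 109]
 [108 103  93  51  24  23  23  46  61  62  61  61  61  59  71 104 110 109 108 108]
 [107 102  93  57  27  22  21  44  60  61  60  60  61  59  72 103 110 108 107 108]
 [107 100  96  78  57  48  41  54  63  65  61  60  59  58  72 103 109 108 108 107]
 [108 100  99  95  86  82  81  83  86  83  69  63  65  62  73 103 108 108 107 109]
 [106 101  99  98  98  99 105 108 107 103  90  86  84  83  89 105 109 108 109 108]
 [108  99  98  97  99 101 107 110 109 110 106 105 106 104 105 107 108 109 108 108]]
```

View pics/c9.png

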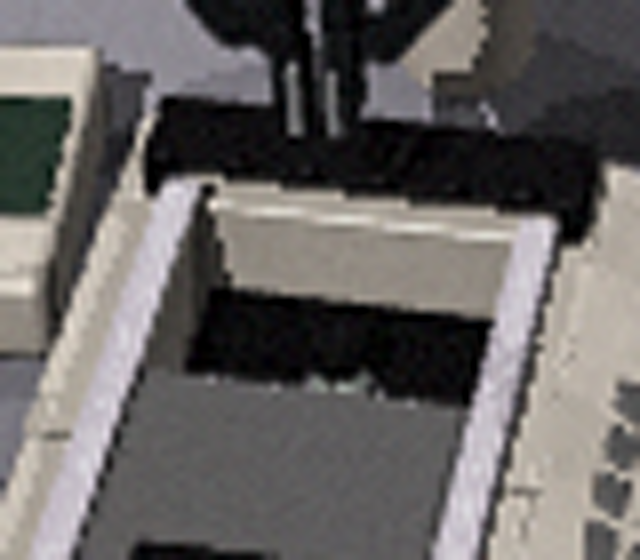

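```bash
python3 - <<'E'
from h import *
print(ray("top",295.5,156.3,.160),ray("top",300.0,143,.16),ray("top",297.,171,.16))
print(bot.get_obs()["ee_pos"],delta([.6255,.069,.2408],84.4))
E
```

```text
[0.62104936 0.03475617 0.16      ] [0.65660129 0.0224072  0.16      ] [0.58170753 0.03128249 0.16      ]
[ 0.60537235 -0.13697362  0.2408083 ] (array([ 2.07e-01, -2.00e-04, -0.00e+00]), array([ 0.1 ,  0.01, -0.02]))
```

Request:
play_rows(
  targets=[
    {"fingers":-1,"x":0.01,"y":0,"z":0,"wx":0,"wy":0,"wz":0},
    {"fingers":-1,"x":0.03,"y":0,"z":0,"wx":0,"wy":0,"wz":0},
    {"fingers":-1,"x":0.055,"y":0,"z":0,"wx":0,"wy":0,"wz":0},
    {"fingers":-1,"x":0.085,"y":0,"z":0,"wx":0,"wy":0,"wz":0},
    {"fingers":-1,"x":0.115,"y":0,"z":0,"wx":0,"wy":0,"wz":0},
    {"fingers":-1,"x":0.145,"y":0,"z":0,"wx":0,"wy":0,"wz":0},
    {"fingers":-1,"x":0.17,"y":0,"z":0,"wx":0,"wy":0,"wz":0},
    {"fingers":-1,"x":0.19,"y":0,"z":0,"wx":0,"wy":0,"wz":0},
    {"fingers":-1,"x":0.202,"y":0,"z":0,"wx":0,"wy":0,"wz":0},
    {"fingers":-1,"x":0.207,"y":-0.001,"z":0,"wx":0,"wy":0,"wz":0},
    {"fingers":-1,"x":0.207,"y":-0.001,"z":0,"wx":0,"wy":0,"wz":0},
    {"fingers":-1,"x":0.207,"y":-0.001,"z":0,"wx":0,"wy":0,"wz":0},
  ],
)

```text
time: 17.1
ee_pos: [0.6241, 0.0688, 0.2395]
tcp_rot: [-180.0, 0.0, 84.4]
wrist_force: [-0.6, 0.7, -0.2]
opening: 0.0
```

```bash
python3 - <<'E'
from h import *
np.set_printoptions(precision=4,suppress=True,linewidth=220)
p,d=bot.camera("side"); t,_=bot.camera("top")
o=bot.get_obs(); print(o["ee_pos"],o["wrist_force"],o["opening"])
cv2.imwrite("pics/c10.png",np.hstack([cv2.resize(p[140:220,250:330],None,fx=5,fy=5,interpolation=2),cv2.resize(t[130:210,320:400],None,fx=5,fy=5,interpolation=2)]))
E
```

```text
[0.6243 0.0681 0.2398] [ 0.0375 -0.1681 -0.4957] 0.0001937204131130846
```

View pics/c10.png

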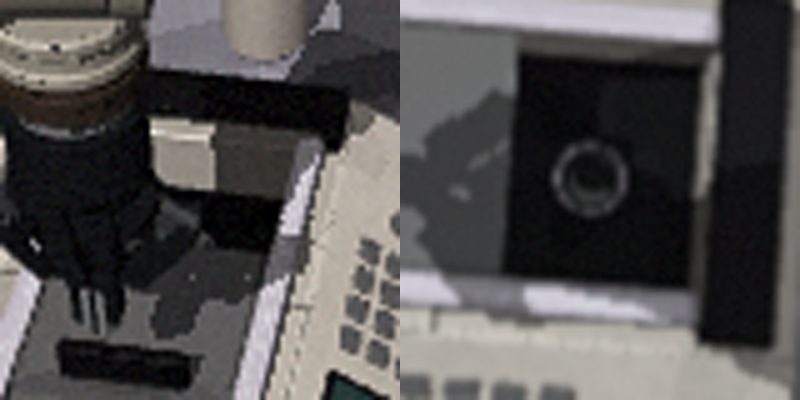

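The vial stands upright inside the ring (right half, around (590,178)). Next I lower behind the rib.

Request:
play_rows(
  targets=[
    {"fingers":-1,"x":0,"y":0,"z":0.01,"wx":0,"wy":0,"wz":0},
    {"fingers":-1,"x":0,"y":0,"z":0.025,"wx":0,"wy":0,"wz":0},
    {"fingers":-1,"x":0,"y":0,"z":0.04,"wx":0,"wy":0,"wz":0},
    {"fingers":-1,"x":0,"y":0,"z":0.055,"wx":0,"wy":0,"wz":0},
    {"fingers":-1,"x":0,"y":0,"z":0.068,"wx":0,"wy":0,"wz":0},
    {"fingers":-1,"x":0,"y":0,"z":0.078,"wx":0,"wy":0,"wz":0},
    {"fingers":-1,"x":0,"y":0,"z":0.085,"wx":0,"wy":0,"wz":0},
    {"fingers":-1,"x":0,"y":0,"z":0.088,"wx":0,"wy":0,"wz":0},
    {"fingers":-1,"x":0,"y":0,"z":0.088,"wx":0,"wy":0,"wz":0},
    {"fingers":-1,"x":0,"y":0,"z":0.088,"wx":0,"wy":0,"wz":0},
  ],
)

```text
time: 18.03
ee_pos: [0.6245, 0.069, 0.1525]
tcp_rot: [180.0, -0.0, 84.4]
wrist_force: [0.0, 0.0, 0.8]
opening: 0.0
```

Request:
play_rows(
  targets=[
    {"fingers":-1,"x":-0.003,"y":0,"z":0,"wx":0,"wy":0,"wz":0},
    {"fingers":-1,"x":-0.008,"y":0,"z":0,"wx":0,"wy":0,"wz":0},
    {"fingers":-1,"x":-0.012,"y":0,"z":0,"wx":0,"wy":0,"wz":0},
    {"fingers":-1,"x":-0.015,"y":0,"z":0,"wx":0,"wy":0,"wz":0},
    {"fingers":-1,"x":-0.0165,"y":0,"z":0,"wx":0,"wy":0,"wz":0},
    {"fingers":-1,"x":-0.018,"y":0,"z":0,"wx":0,"wy":0,"wz":0},
    {"fingers":-1,"x":-0.018,"y":0,"z":0,"wx":0,"wy":0,"wz":0},
  ],
)

```text
time: 18.62
ee_pos: [0.6226, 0.0509, 0.152]
tcp_rot: [180.0, 0.0, 84.4]
wrist_force: [0.9, -0.4, -0.6]
opening: -0.0001
```

```bash
python3 - <<'E'
from h import *
np.set_printoptions(precision=4,suppress=True,linewidth=220)
p,d=bot.camera("side")
o=bot.get_obs(); print(o["ee_pos"],o["wrist_force"],o["opening"])
cv2.imwrite("pics/c11.png",cv2.resize(p[150:240,230:330],None,fx=6,fy=6,interpolation=2))
E
```

```text
[0.6226 0.0511 0.1519] [-0.1063  0.0904  0.4765] 9.944949388559616e-05
```

View pics/c11.png

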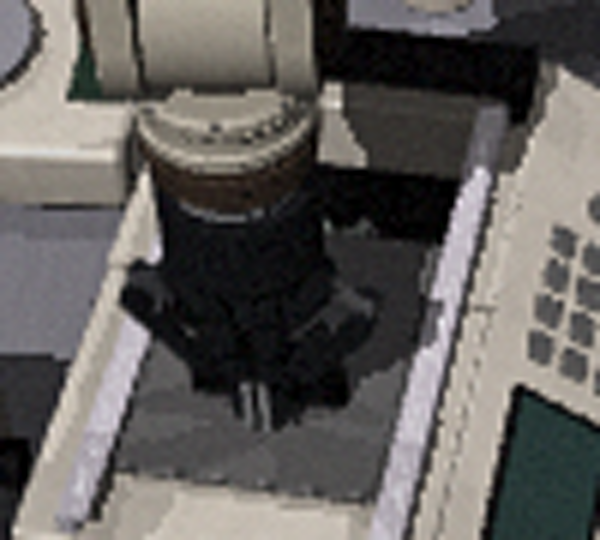

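Fingers sit behind the rib, roughly centred. I'll ease into contact.

Request:
play_rows(
  targets=[
    {"fingers":-1,"x":-0.0008,"y":0,"z":0,"wx":0,"wy":0,"wz":0},
    {"fingers":-1,"x":-0.0016,"y":0,"z":0,"wx":0,"wy":0,"wz":0},
    {"fingers":-1,"x":-0.0024,"y":0,"z":0,"wx":0,"wy":0,"wz":0},
    {"fingers":-1,"x":-0.0032,"y":0,"z":0,"wx":0,"wy":0,"wz":0},
    {"fingers":-1,"x":-0.004,"y":0,"z":0,"wx":0,"wy":0,"wz":0},
  ],
)

```text
time: 19.08
ee_pos: [0.6222, 0.0473, 0.1519]
tcp_rot: [-180.0, 0.0, 84.4]
wrist_force: [-0.8, -0.7, 0.4]
opening: -0.0001
```

Request:
play_rows(
  targets=[
    {"fingers":-1,"x":-0.0008,"y":0,"z":0,"wx":0,"wy":0,"wz":0},
    {"fingers":-1,"x":-0.0016,"y":0,"z":0,"wx":0,"wy":0,"wz":0},
    {"fingers":-1,"x":-0.0024,"y":0,"z":0,"wx":0,"wy":0,"wz":0},
    {"fingers":-1,"x":-0.0032,"y":0,"z":0,"wx":0,"wy":0,"wz":0},
    {"fingers":-1,"x":-0.004,"y":0,"z":0,"wx":0,"wy":0,"wz":0},
  ],
)

```text
time: 19.5
ee_pos: [0.6218, 0.0437, 0.1519]
tcp_rot: [180.0, -0.0, 84.4]
wrist_force: [0.6, 3.6, -1.2]
opening: 0.0001
```

```bash
python3 - <<'E'
from h import *
for c in (382.5,383.5,384.5): print(c,ray("top",c,166,.149))
t=cv2.imread("pics/top0.png"); print(t[164:168,374:402].max(2))
E
```

```text
382.5 [ 0.59254563 -0.19561957  0.149     ]
383.5 [ 0.59249904 -0.19829038  0.149     ]
384.5 [ 0.59245255 -0.20096173  0.149     ]
[[ 20  24  21  17  34  81 129 131  77  30  26  28  27  29  30  29  27  27
   29  29  26  27  49  87 114 118 111  92]
 [ 22  22  21  22  40  90 134 138  81  31  26  28  27  28  25  27  27  27
   28  30  26  30  50  88 114 117 108  88]
 [ 22  21  21  19  44  91 134 141  79  29  24  27  28  27  27  27  28  28
   26  27  27  28  53  89 115 117 107  87]
 [ 20  20  19  20  48  96 137 145  77  24  25  28  27  29  27  29  27  26
   27  27  28  29  57  97 117 117 106  86]]
```

Request:
play_rows(
  targets=[
    {"fingers":-1,"x":-0.001,"y":0,"z":0,"wx":0,"wy":0,"wz":0},
    {"fingers":-1,"x":-0.0025,"y":0,"z":0,"wx":0,"wy":0,"wz":0},
    {"fingers":-1,"x":-0.005,"y":0,"z":0,"wx":0,"wy":0,"wz":0},
    {"fingers":-1,"x":-0.008,"y":0,"z":0,"wx":0,"wy":0,"wz":0},
    {"fingers":-1,"x":-0.011,"y":0,"z":0,"wx":0,"wy":0,"wz":0},
    {"fingers":-1,"x":-0.014,"y":0,"z":0,"wx":0,"wy":0,"wz":0},
    {"fingers":-1,"x":-0.017,"y":0,"z":0,"wx":0,"wy":0,"wz":0},
    {"fingers":-1,"x":-0.02,"y":0,"z":0,"wx":0,"wy":0,"wz":0},
    {"fingers":-1,"x":-0.023,"y":0,"z":0,"wx":0,"wy":0,"wz":0},
    {"fingers":-1,"x":-0.026,"y":0,"z":0,"wx":0,"wy":0,"wz":0},
    {"fingers":-1,"x":-0.029,"y":0,"z":0,"wx":0,"wy":0,"wz":0},
    {"fingers":-1,"x":-0.032,"y":0,"z":0,"wx":0,"wy":0,"wz":0},
    {"fingers":-1,"x":-0.035,"y":0,"z":0,"wx":0,"wy":0,"wz":0},
    {"fingers":-1,"x":-0.038,"y":0,"z":0,"wx":0,"wy":0,"wz":0},
    {"fingers":-1,"x":-0.041,"y":0,"z":0,"wx":0,"wy":0,"wz":0},
    {"fingers":-1,"x":-0.044,"y":0,"z":0,"wx":0,"wy":0,"wz":0},
    {"fingers":-1,"x":-0.047,"y":0,"z":0,"wx":0,"wy":0,"wz":0},
    {"fingers":-1,"x":-0.049,"y":0,"z":0,"wx":0,"wy":0,"wz":0},
    {"fingers":-1,"x":-0.05,"y":0,"z":0,"wx":0,"wy":0,"wz":0},
  ],
)

```text
time: 21.08
ee_pos: [0.6169, -0.0068, 0.1519]
tcp_rot: [180.0, 0.0, 84.4]
wrist_force: [0.2, 4.4, 0.1]
opening: 0.0
```

Request:
play_rows(
  targets=[
    {"fingers":-1,"x":-0.002,"y":0,"z":0,"wx":0,"wy":0,"wz":0},
    {"fingers":-1,"x":-0.005,"y":0,"z":0,"wx":0,"wy":0,"wz":0},
    {"fingers":-1,"x":-0.008,"y":0,"z":0,"wx":0,"wy":0,"wz":0},
    {"fingers":-1,"x":-0.011,"y":0,"z":0,"wx":0,"wy":0,"wz":0},
    {"fingers":-1,"x":-0.014,"y":0,"z":0,"wx":0,"wy":0,"wz":0},
    {"fingers":-1,"x":-0.017,"y":0,"z":0,"wx":0,"wy":0,"wz":0},
    {"fingers":-1,"x":-0.02,"y":0,"z":0,"wx":0,"wy":0,"wz":0},
    {"fingers":-1,"x":-0.023,"y":0,"z":0,"wx":0,"wy":0,"wz":0},
    {"fingers":-1,"x":-0.026,"y":0,"z":0,"wx":0,"wy":0,"wz":0},
    {"fingers":-1,"x":-0.029,"y":0,"z":0,"wx":0,"wy":0,"wz":0},
    {"fingers":-1,"x":-0.032,"y":0,"z":0,"wx":0,"wy":0,"wz":0},
    {"fingers":-1,"x":-0.035,"y":0,"z":0,"wx":0,"wy":0,"wz":0},
    {"fingers":-1,"x":-0.038,"y":0,"z":0,"wx":0,"wy":0,"wz":0},
    {"fingers":-1,"x":-0.041,"y":0,"z":0,"wx":0,"wy":0,"wz":0},
    {"fingers":-1,"x":-0.044,"y":0,"z":0,"wx":0,"wy":0,"wz":0},
    {"fingers":-1,"x":-0.046,"y":0,"z":0,"wx":0,"wy":0,"wz":0},
    {"fingers":-1,"x":-0.048,"y":0,"z":0,"wx":0,"wy":0,"wz":0},
    {"fingers":-1,"x":-0.049,"y":0,"z":0,"wx":0,"wy":0,"wz":0},
    {"fingers":-1,"x":-0.0495,"y":0,"z":0,"wx":0,"wy":0,"wz":0},
  ],
)

```text
time: 22.67
ee_pos: [0.612, -0.0559, 0.1519]
tcp_rot: [180.0, 0.0, 84.4]
wrist_force: [1.8, 3.5, 0.1]
opening: 0.0
```

```bash
python3 - <<'E'
from h import *
np.set_printoptions(precision=4,suppress=True,linewidth=220)
p,d=bot.camera("side")
for i in range(3):
    o=bot.get_obs(); print(o["time"],o["ee_pos"],o["wrist_force"]); bot.camera("top")
cv2.imwrite("pics/c12.png",cv2.resize(p[140:230,230:330],None,fx=6,fy=6,interpolation=2))
E
```

```text
22.7167 [ 0.612  -0.0559  0.1519] [ 2.4161  2.2873 -1.1153]
22.7667 [ 0.612  -0.0559  0.1519] [ 2.3341  2.2101 -0.3152]
22.8167 [ 0.612  -0.0559  0.1519] [ 0.9462  1.2935 -1.0925]
```

View pics/c12.png

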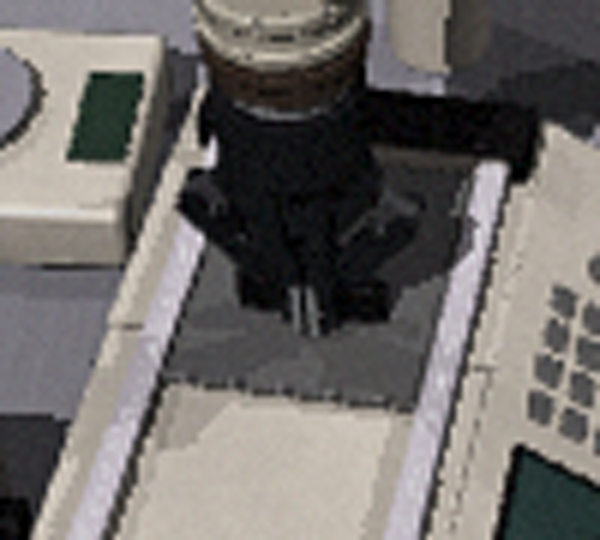

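Request:
play_rows(
  targets=[
    {"fingers":-1,"x":-0.0008,"y":0,"z":0,"wx":0,"wy":0,"wz":0},
    {"fingers":-1,"x":-0.0016,"y":0,"z":0,"wx":0,"wy":0,"wz":0},
    {"fingers":-1,"x":-0.0024,"y":0,"z":0,"wx":0,"wy":0,"wz":0},
    {"fingers":-1,"x":-0.0032,"y":0,"z":0,"wx":0,"wy":0,"wz":0},
    {"fingers":-1,"x":-0.004,"y":0,"z":0,"wx":0,"wy":0,"wz":0},
    {"fingers":-1,"x":-0.0048,"y":0,"z":0,"wx":0,"wy":0,"wz":0},
    {"fingers":-1,"x":-0.0056,"y":0,"z":0,"wx":0,"wy":0,"wz":0},
    {"fingers":-1,"x":-0.0064,"y":0,"z":0,"wx":0,"wy":0,"wz":0},
    {"fingers":-1,"x":-0.007,"y":0,"z":0,"wx":0,"wy":0,"wz":0},
    {"fingers":-1,"x":-0.0075,"y":0,"z":0,"wx":0,"wy":0,"wz":0},
  ],
)

```text
time: 23.7
ee_pos: [0.6113, -0.0633, 0.1519]
tcp_rot: [180.0, -0.0, 84.4]
wrist_force: [0.5, 4.3, 0.3]
opening: -0.0002
```

Request:
play_rows(
  targets=[
    {"fingers":-1,"x":-0.0003,"y":0,"z":0,"wx":0,"wy":0,"wz":0},
    {"fingers":-1,"x":-0.0006,"y":0,"z":0,"wx":0,"wy":0,"wz":0},
    {"fingers":-1,"x":-0.0009,"y":0,"z":0,"wx":0,"wy":0,"wz":0},
  ],
)

```text
time: 23.95
ee_pos: [0.6112, -0.064, 0.1519]
tcp_rot: [-180.0, -0.0, 84.4]
wrist_force: [0.9, 3.9, 0.0]
opening: -0.0002
```

Request:
play_rows(
  targets=[
    {"fingers":-1,"x":-0.0003,"y":0,"z":0,"wx":0,"wy":0,"wz":0},
    {"fingers":-1,"x":-0.0006,"y":0,"z":0,"wx":0,"wy":0,"wz":0},
    {"fingers":-1,"x":-0.0009,"y":0,"z":0,"wx":0,"wy":0,"wz":0},
  ],
)

```text
time: 24.2
ee_pos: [0.6111, -0.0649, 0.1519]
tcp_rot: [-180.0, -0.0, 84.4]
wrist_force: [0.2, 4.2, -0.5]
opening: -0.0001
```

Request:
play_rows(
  targets=[
    {"fingers":-1,"x":-0.0003,"y":0,"z":0,"wx":0,"wy":0,"wz":0},
    {"fingers":-1,"x":-0.0006,"y":0,"z":0,"wx":0,"wy":0,"wz":0},
    {"fingers":-1,"x":-0.0009,"y":0,"z":0,"wx":0,"wy":0,"wz":0},
  ],
)

```text
time: 24.45
ee_pos: [0.611, -0.0659, 0.1519]
tcp_rot: [180.0, 0.0, 84.4]
wrist_force: [0.4, 4.0, 0.1]
opening: -0.0005
```

Steady 4 N of friction. Continuing in 0.6 mm probes.

Request:
play_rows(
  targets=[
    {"fingers":-1,"x":-0.0003,"y":0,"z":0,"wx":0,"wy":0,"wz":0},
    {"fingers":-1,"x":-0.0006,"y":0,"z":0,"wx":0,"wy":0,"wz":0},
    {"fingers":-1,"x":-0.0007,"y":0,"z":0,"wx":0,"wy":0,"wz":0},
  ],
)

```text
time: 24.7
ee_pos: [0.6109, -0.0666, 0.1519]
tcp_rot: [-180.0, 0.0, 84.4]
wrist_force: [0.4, 2.9, 1.5]
opening: 0.0001
```

Request:
play_rows(
  targets=[
    {"fingers":-1,"x":-0.0003,"y":0,"z":0,"wx":0,"wy":0,"wz":0},
    {"fingers":-1,"x":-0.0006,"y":0,"z":0,"wx":0,"wy":0,"wz":0},
  ],
)

```text
time: 24.87
ee_pos: [0.6109, -0.0671, 0.1519]
tcp_rot: [-180.0, -0.0, 84.4]
wrist_force: [0.7, 4.0, 1.5]
opening: 0.0
```

Request:
play_rows(
  targets=[
    {"fingers":-1,"x":-0.0003,"y":0,"z":0,"wx":0,"wy":0,"wz":0},
    {"fingers":-1,"x":-0.0006,"y":0,"z":0,"wx":0,"wy":0,"wz":0},
  ],
)

```text
time: 25.03
ee_pos: [0.6108, -0.0678, 0.1519]
tcp_rot: [180.0, 0.0, 84.4]
wrist_force: [1.7, 4.1, 0.5]
opening: -0.0004
```

Request:
play_rows(
  targets=[
    {"fingers":-1,"x":-0.0003,"y":0,"z":0,"wx":0,"wy":0,"wz":0},
    {"fingers":-1,"x":-0.0005,"y":0,"z":0,"wx":0,"wy":0,"wz":0},
  ],
)

```text
time: 25.2
ee_pos: [0.6108, -0.0682, 0.1519]
tcp_rot: [180.0, -0.0, 84.4]
wrist_force: [1.7, 4.3, 0.5]
opening: 0.0001
```

Request:
play_rows(
  targets=[
    {"fingers":-1,"x":-0.0003,"y":0,"z":0,"wx":0,"wy":0,"wz":0},
    {"fingers":-1,"x":-0.0006,"y":0,"z":0,"wx":0,"wy":0,"wz":0},
  ],
)

```text
time: 25.37
ee_pos: [0.6107, -0.0689, 0.1519]
tcp_rot: [180.0, 0.0, 84.4]
wrist_force: [0.2, 3.1, -0.1]
opening: 0.0004
```

Request:
play_rows(
  targets=[
    {"fingers":-1,"x":-0.0003,"y":0,"z":0,"wx":0,"wy":0,"wz":0},
    {"fingers":-1,"x":-0.0005,"y":0,"z":0,"wx":0,"wy":0,"wz":0},
  ],
)

```text
time: 25.53
ee_pos: [0.6107, -0.0694, 0.1519]
tcp_rot: [-180.0, 0.0, 84.4]
wrist_force: [0.4, 4.2, 0.6]
opening: -0.0002
```

Request:
play_rows(
  targets=[
    {"fingers":-1,"x":-0.0003,"y":0,"z":0,"wx":0,"wy":0,"wz":0},
    {"fingers":-1,"x":-0.0006,"y":0,"z":0,"wx":0,"wy":0,"wz":0},
  ],
)

```text
time: 25.7
ee_pos: [0.6106, -0.07, 0.1519]
tcp_rot: [-180.0, 0.0, 84.4]
wrist_force: [1.0, 4.6, 1.0]
opening: 0.0003
```

Request:
play_rows(
  targets=[
    {"fingers":-1,"x":-0.0003,"y":0,"z":0,"wx":0,"wy":0,"wz":0},
    {"fingers":-1,"x":-0.0005,"y":0,"z":0,"wx":0,"wy":0,"wz":0},
  ],
)

```text
time: 25.87
ee_pos: [0.6106, -0.0705, 0.1519]
tcp_rot: [-180.0, 0.0, 84.4]
wrist_force: [0.4, 3.2, 1.4]
opening: 0.0003
```

Request:
play_rows(
  targets=[
    {"fingers":-1,"x":-0.0003,"y":0,"z":0,"wx":0,"wy":0,"wz":0},
    {"fingers":-1,"x":-0.0006,"y":0,"z":0,"wx":0,"wy":0,"wz":0},
  ],
)

```text
time: 26.03
ee_pos: [0.6105, -0.071, 0.1519]
tcp_rot: [180.0, 0.0, 84.4]
wrist_force: [-0.4, 4.2, 1.5]
opening: 0.0002
```

Request:
play_rows(
  targets=[
    {"fingers":-1,"x":-0.0003,"y":0,"z":0,"wx":0,"wy":0,"wz":0},
    {"fingers":-1,"x":-0.0005,"y":0,"z":0,"wx":0,"wy":0,"wz":0},
  ],
)

```text
time: 26.2
ee_pos: [0.6104, -0.0716, 0.1519]
tcp_rot: [-180.0, -0.0, 84.4]
wrist_force: [0.6, 2.8, 0.2]
opening: 0.0
```

Request:
play_rows(
  targets=[
    {"fingers":-1,"x":-0.0003,"y":0,"z":0,"wx":0,"wy":0,"wz":0},
    {"fingers":-1,"x":-0.0006,"y":0,"z":0,"wx":0,"wy":0,"wz":0},
  ],
)

```text
time: 26.37
ee_pos: [0.6104, -0.0721, 0.1519]
tcp_rot: [180.0, 0.0, 84.4]
wrist_force: [1.2, 3.7, 0.1]
opening: 0.0003
```

Request:
play_rows(
  targets=[
    {"fingers":-1,"x":-0.0003,"y":0,"z":0,"wx":0,"wy":0,"wz":0},
    {"fingers":-1,"x":-0.0005,"y":0,"z":0,"wx":0,"wy":0,"wz":0},
  ],
)

```text
time: 26.53
ee_pos: [0.6104, -0.0727, 0.1519]
tcp_rot: [-180.0, 0.0, 84.4]
wrist_force: [-0.3, 4.8, 0.5]
opening: 0.0001
```

Request:
play_rows(
  targets=[
    {"fingers":-1,"x":-0.0003,"y":0,"z":0,"wx":0,"wy":0,"wz":0},
    {"fingers":-1,"x":-0.0006,"y":0,"z":0,"wx":0,"wy":0,"wz":0},
  ],
)

```text
time: 26.7
ee_pos: [0.6103, -0.0733, 0.1519]
tcp_rot: [-180.0, -0.0, 84.4]
wrist_force: [-0.6, 4.0, 1.0]
opening: 0.0003
```

Request:
play_rows(
  targets=[
    {"fingers":-1,"x":-0.0003,"y":0,"z":0,"wx":0,"wy":0,"wz":0},
    {"fingers":-1,"x":-0.0005,"y":0,"z":0,"wx":0,"wy":0,"wz":0},
  ],
)

```text
time: 26.87
ee_pos: [0.6102, -0.0738, 0.1519]
tcp_rot: [-180.0, 0.0, 84.4]
wrist_force: [-0.1, 5.3, 0.1]
opening: -0.0001
```

Request:
play_rows(
  targets=[
    {"fingers":-1,"x":-0.0003,"y":0,"z":0,"wx":0,"wy":0,"wz":0},
    {"fingers":-1,"x":-0.0004,"y":0,"z":0,"wx":0,"wy":0,"wz":0},
  ],
)

```text
time: 27.03
ee_pos: [0.6102, -0.0741, 0.1519]
tcp_rot: [-180.0, 0.0, 84.4]
wrist_force: [0.5, 3.9, 1.6]
opening: 0.0001
```

Request:
play_rows(
  targets=[
    {"fingers":-1,"x":-0.0003,"y":0,"z":0,"wx":0,"wy":0,"wz":0},
    {"fingers":-1,"x":-0.0006,"y":0,"z":0,"wx":0,"wy":0,"wz":0},
  ],
)

```text
time: 27.2
ee_pos: [0.6101, -0.0747, 0.1519]
tcp_rot: [-180.0, 0.0, 84.4]
wrist_force: [0.7, 4.0, -0.1]
opening: -0.0
```

Request:
play_rows(
  targets=[
    {"fingers":-1,"x":-0.0003,"y":0,"z":0,"wx":0,"wy":0,"wz":0},
    {"fingers":-1,"x":-0.0005,"y":0,"z":0,"wx":0,"wy":0,"wz":0},
  ],
)

```text
time: 27.37
ee_pos: [0.6101, -0.0752, 0.1519]
tcp_rot: [180.0, 0.0, 84.4]
wrist_force: [0.5, 4.1, 0.1]
opening: -0.0
```

Request:
play_rows(
  targets=[
    {"fingers":-1,"x":-0.0003,"y":0,"z":0,"wx":0,"wy":0,"wz":0},
    {"fingers":-1,"x":-0.0006,"y":0,"z":0,"wx":0,"wy":0,"wz":0},
  ],
)

```text
time: 27.53
ee_pos: [0.6101, -0.0758, 0.1519]
tcp_rot: [180.0, -0.0, 84.4]
wrist_force: [-0.1, 4.1, 0.3]
opening: -0.0001
```

Request:
play_rows(
  targets=[
    {"fingers":-1,"x":-0.0003,"y":0,"z":0,"wx":0,"wy":0,"wz":0},
    {"fingers":-1,"x":-0.0005,"y":0,"z":0,"wx":0,"wy":0,"wz":0},
  ],
)

```text
time: 27.7
ee_pos: [0.61, -0.0763, 0.1519]
tcp_rot: [-180.0, -0.0, 84.4]
wrist_force: [0.2, 4.1, 0.8]
opening: -0.0001
```

Request:
play_rows(
  targets=[
    {"fingers":-1,"x":-0.0003,"y":0,"z":0,"wx":0,"wy":0,"wz":0},
    {"fingers":-1,"x":-0.0006,"y":0,"z":0,"wx":0,"wy":0,"wz":0},
  ],
)

```text
time: 27.87
ee_pos: [0.6099, -0.0769, 0.1519]
tcp_rot: [-180.0, -0.0, 84.4]
wrist_force: [0.3, 3.3, 1.2]
opening: -0.0002
```

Request:
play_rows(
  targets=[
    {"fingers":-1,"x":-0.0003,"y":0,"z":0,"wx":0,"wy":0,"wz":0},
    {"fingers":-1,"x":-0.0005,"y":0,"z":0,"wx":0,"wy":0,"wz":0},
  ],
)

```text
time: 28.03
ee_pos: [0.6099, -0.0774, 0.1519]
tcp_rot: [180.0, 0.0, 84.4]
wrist_force: [0.3, 4.2, 1.8]
opening: -0.0001
```

Request:
play_rows(
  targets=[
    {"fingers":-1,"x":-0.0003,"y":0,"z":0,"wx":0,"wy":0,"wz":0},
    {"fingers":-1,"x":-0.0006,"y":0,"z":0,"wx":0,"wy":0,"wz":0},
  ],
)

```text
time: 28.2
ee_pos: [0.6098, -0.078, 0.1519]
tcp_rot: [-180.0, 0.0, 84.4]
wrist_force: [-0.4, 4.7, 0.6]
opening: -0.0002
```

Request:
play_rows(
  targets=[
    {"fingers":-1,"x":-0.0003,"y":0,"z":0,"wx":0,"wy":0,"wz":0},
    {"fingers":-1,"x":-0.0005,"y":0,"z":0,"wx":0,"wy":0,"wz":0},
  ],
)

```text
time: 28.37
ee_pos: [0.6098, -0.0785, 0.1519]
tcp_rot: [180.0, -0.0, 84.4]
wrist_force: [1.2, 4.0, 0.4]
opening: -0.0004
```

Request:
play_rows(
  targets=[
    {"fingers":-1,"x":-0.0003,"y":0,"z":0,"wx":0,"wy":0,"wz":0},
    {"fingers":-1,"x":-0.0006,"y":0,"z":0,"wx":0,"wy":0,"wz":0},
  ],
)

```text
time: 28.53
ee_pos: [0.6097, -0.0791, 0.1519]
tcp_rot: [-180.0, -0.0, 84.4]
wrist_force: [0.4, 4.1, 2.0]
opening: 0.0001
```

Request:
play_rows(
  targets=[
    {"fingers":-1,"x":-0.0003,"y":0,"z":0,"wx":0,"wy":0,"wz":0},
    {"fingers":-1,"x":-0.0005,"y":0,"z":0,"wx":0,"wy":0,"wz":0},
  ],
)

```text
time: 28.7
ee_pos: [0.6097, -0.0796, 0.1519]
tcp_rot: [180.0, 0.0, 84.4]
wrist_force: [-0.2, 4.0, 0.2]
opening: 0.0005
```

Request:
play_rows(
  targets=[
    {"fingers":-1,"x":-0.0003,"y":0,"z":0,"wx":0,"wy":0,"wz":0},
    {"fingers":-1,"x":-0.0006,"y":0,"z":0,"wx":0,"wy":0,"wz":0},
  ],
)

```text
time: 28.87
ee_pos: [0.6096, -0.0802, 0.1519]
tcp_rot: [180.0, 0.0, 84.4]
wrist_force: [-0.1, 3.8, 0.6]
opening: 0.0001
```

Request:
play_rows(
  targets=[
    {"fingers":-1,"x":-0.0003,"y":0,"z":0,"wx":0,"wy":0,"wz":0},
    {"fingers":-1,"x":-0.0005,"y":0,"z":0,"wx":0,"wy":0,"wz":0},
  ],
)

```text
time: 29.03
ee_pos: [0.6095, -0.0807, 0.1519]
tcp_rot: [-180.0, 0.0, 84.4]
wrist_force: [-0.3, 4.1, 1.2]
opening: 0.0002
```

Request:
play_rows(
  targets=[
    {"fingers":-1,"x":-0.0003,"y":0,"z":0,"wx":0,"wy":0,"wz":0},
    {"fingers":-1,"x":-0.0006,"y":0,"z":0,"wx":0,"wy":0,"wz":0},
  ],
)

```text
time: 29.2
ee_pos: [0.6095, -0.0813, 0.1519]
tcp_rot: [-180.0, 0.0, 84.4]
wrist_force: [-0.2, 4.1, 0.5]
opening: -0.0
```

Request:
play_rows(
  targets=[
    {"fingers":-1,"x":-0.0003,"y":0,"z":0,"wx":0,"wy":0,"wz":0},
    {"fingers":-1,"x":-0.0005,"y":0,"z":0,"wx":0,"wy":0,"wz":0},
  ],
)

```text
time: 29.37
ee_pos: [0.6094, -0.0818, 0.1519]
tcp_rot: [-180.0, 0.0, 84.4]
wrist_force: [1.0, 3.7, 1.1]
opening: 0.0003
```

Request:
play_rows(
  targets=[
    {"fingers":-1,"x":-0.0003,"y":0,"z":0,"wx":0,"wy":0,"wz":0},
    {"fingers":-1,"x":-0.0006,"y":0,"z":0,"wx":0,"wy":0,"wz":0},
  ],
)

```text
time: 29.53
ee_pos: [0.6094, -0.0824, 0.1519]
tcp_rot: [180.0, -0.0, 84.4]
wrist_force: [0.5, 4.3, -0.4]
opening: 0.0001
```

Request:
play_rows(
  targets=[
    {"fingers":-1,"x":-0.0003,"y":0,"z":0,"wx":0,"wy":0,"wz":0},
    {"fingers":-1,"x":-0.0005,"y":0,"z":0,"wx":0,"wy":0,"wz":0},
  ],
)

```text
time: 29.7
ee_pos: [0.6094, -0.0829, 0.1519]
tcp_rot: [180.0, -0.0, 84.4]
wrist_force: [0.7, 3.7, 1.0]
opening: -0.0
```

Request:
play_rows(
  targets=[
    {"fingers":-1,"x":-0.0003,"y":0,"z":0,"wx":0,"wy":0,"wz":0},
    {"fingers":-1,"x":-0.0006,"y":0,"z":0,"wx":0,"wy":0,"wz":0},
  ],
)

```text
time: 29.87
ee_pos: [0.6093, -0.0835, 0.1519]
tcp_rot: [-180.0, 0.0, 84.4]
wrist_force: [0.3, 3.6, 1.4]
opening: 0.0004
```

Request:
play_rows(
  targets=[
    {"fingers":-1,"x":-0.0003,"y":0,"z":0,"wx":0,"wy":0,"wz":0},
    {"fingers":-1,"x":-0.0005,"y":0,"z":0,"wx":0,"wy":0,"wz":0},
  ],
)

```text
time: 30.03
ee_pos: [0.6092, -0.084, 0.1519]
tcp_rot: [-180.0, 0.0, 84.4]
wrist_force: [-0.3, 3.7, 1.9]
opening: 0.0
```

Request:
play_rows(
  targets=[
    {"fingers":-1,"x":-0.0003,"y":0,"z":0,"wx":0,"wy":0,"wz":0},
    {"fingers":-1,"x":-0.0006,"y":0,"z":0,"wx":0,"wy":0,"wz":0},
  ],
)

```text
time: 30.2
ee_pos: [0.6092, -0.0845, 0.1519]
tcp_rot: [180.0, -0.0, 84.4]
wrist_force: [-0.1, 5.7, 1.1]
opening: 0.0001
```

Request:
play_rows(
  targets=[
    {"fingers":-1,"x":-0.0003,"y":0,"z":0,"wx":0,"wy":0,"wz":0},
    {"fingers":-1,"x":-0.0005,"y":0,"z":0,"wx":0,"wy":0,"wz":0},
  ],
)

```text
time: 30.37
ee_pos: [0.6092, -0.0846, 0.1519]
tcp_rot: [180.0, -0.1, 84.4]
wrist_force: [0.3, 7.0, 0.5]
opening: -0.0001
```

```bash
python3 - <<'E'
from h import *
np.set_printoptions(precision=5,suppress=True)
for i in range(4):
    bot.camera("top"); o=bot.get_obs(); print(o["time"],o["ee_pos"],o["wrist_force"])
E
```

```text
30.4167 [ 0.60918 -0.08461  0.15191] [0.19773 6.64981 0.49638]
30.4667 [ 0.60917 -0.08458  0.15188] [0.46534 6.76639 0.69559]
30.5167 [ 0.60918 -0.08459  0.1519 ] [0.64839 6.8819  1.26631]
30.5667 [ 0.60919 -0.08461  0.1519 ] [0.52943 5.89157 1.0472 ]
```

Request:
play_rows(
  targets=[
    {"fingers":-1,"x":-0.0002,"y":0,"z":0,"wx":0,"wy":0,"wz":0},
    {"fingers":-1,"x":-0.0004,"y":0,"z":0,"wx":0,"wy":0,"wz":0},
    {"fingers":-1,"x":-0.0004,"y":0,"z":0,"wx":0,"wy":0,"wz":0},
  ],
)

```text
time: 30.82
ee_pos: [0.6092, -0.0847, 0.1519]
tcp_rot: [180.0, -0.1, 84.4]
wrist_force: [0.4, 7.3, 1.5]
opening: 0.0001
```

Request:
play_rows(
  targets=[
    {"fingers":-1,"x":-0.0002,"y":0,"z":0,"wx":0,"wy":0,"wz":0},
    {"fingers":-1,"x":-0.0004,"y":0,"z":0,"wx":0,"wy":0,"wz":0},
    {"fingers":-1,"x":-0.0004,"y":0,"z":0,"wx":0,"wy":0,"wz":0},
  ],
)

```text
time: 31.07
ee_pos: [0.6091, -0.0848, 0.1519]
tcp_rot: [-180.0, -0.1, 84.4]
wrist_force: [-0.3, 8.6, 0.2]
opening: -0.0005
```

```bash
python3 - <<'E'
from h import *
np.set_printoptions(precision=5,suppress=True)
for i in range(4):
    bot.camera("top"); o=bot.get_obs(); print(o["time"],o["ee_pos"],o["wrist_force"])
E
```

```text
31.1167 [ 0.60915 -0.08481  0.1519 ] [0.29709 8.28631 1.46534]
31.1667 [ 0.60916 -0.08482  0.15191] [0.37612 9.45862 1.07472]
31.2167 [ 0.60916 -0.08483  0.15192] [0.39606 9.37037 1.62797]
31.2667 [ 0.60916 -0.08481  0.15192] [0.43074 9.72913 1.24813]
```

Request:
play_rows(
  targets=[
    {"fingers":-1,"x":-0.0002,"y":0,"z":0,"wx":0,"wy":0,"wz":0},
    {"fingers":-1,"x":-0.0004,"y":0,"z":0,"wx":0,"wy":0,"wz":0},
    {"fingers":-1,"x":-0.0006,"y":0,"z":0,"wx":0,"wy":0,"wz":0},
    {"fingers":-1,"x":-0.0006,"y":0,"z":0,"wx":0,"wy":0,"wz":0},
  ],
)

```text
time: 31.6
ee_pos: [0.6091, -0.085, 0.1519]
tcp_rot: [-180.0, -0.2, 84.4]
wrist_force: [0.1, 11.2, 1.5]
opening: 0.0001
```

```bash
python3 - <<'E'
from h import *
np.set_printoptions(precision=5,suppress=True)
for i in range(4):
    bot.camera("top"); o=bot.get_obs(); print(o["time"],o["ee_pos"],o["wrist_force"])
E
```

```text
31.65 [ 0.60912 -0.08499  0.15194] [ 1.48161 10.99848  2.28004]
31.7 [ 0.60912 -0.08498  0.15193] [ 1.0429  12.11264  1.31775]
31.75 [ 0.60912 -0.08496  0.1519 ] [ 0.34618 10.72925  1.32605]
31.8 [ 0.60911 -0.08499  0.15189] [ 0.92264 11.24877  1.42884]
```

About 11.3 N in total, so roughly 7 N on the stop: bedded. Now I back off slowly and lift away.

Request:
play_rows(
  targets=[
    {"fingers":-1,"x":0.0005,"y":0,"z":0,"wx":0,"wy":0,"wz":0},
    {"fingers":-1,"x":0.001,"y":0,"z":0,"wx":0,"wy":0,"wz":0},
    {"fingers":-1,"x":0.0016,"y":0,"z":0,"wx":0,"wy":0,"wz":0},
    {"fingers":-1,"x":0.0025,"y":0,"z":0,"wx":0,"wy":0,"wz":0},
    {"fingers":-1,"x":0.004,"y":0,"z":0,"wx":0,"wy":0,"wz":0},
    {"fingers":-1,"x":0.008,"y":0,"z":0,"wx":0,"wy":0,"wz":0},
    {"fingers":-1,"x":0.014,"y":0,"z":0,"wx":0,"wy":0,"wz":0},
    {"fingers":-1,"x":0.02,"y":0,"z":-0.005,"wx":0,"wy":0,"wz":0},
    {"fingers":-1,"x":0.025,"y":0,"z":-0.015,"wx":0,"wy":0,"wz":0},
    {"fingers":-1,"x":0.03,"y":0,"z":-0.03,"wx":0,"wy":0,"wz":0},
    {"fingers":-1,"x":0.035,"y":0,"z":-0.05,"wx":0,"wy":0,"wz":0},
    {"fingers":-1,"x":0.05,"y":0,"z":-0.07,"wx":0,"wy":0,"wz":0},
    {"fingers":-1,"x":0.075,"y":0,"z":-0.085,"wx":0,"wy":0,"wz":0},
    {"fingers":-1,"x":0.105,"y":0,"z":-0.09,"wx":0,"wy":0,"wz":0},
    {"fingers":-1,"x":0.135,"y":0,"z":-0.09,"wx":0,"wy":0,"wz":0},
    {"fingers":-1,"x":0.165,"y":0,"z":-0.09,"wx":0,"wy":0,"wz":0},
    {"fingers":-1,"x":0.19,"y":0,"z":-0.09,"wx":0,"wy":0,"wz":0},
    {"fingers":-1,"x":0.2,"y":0,"z":-0.09,"wx":0,"wy":0,"wz":0},
    {"fingers":-1,"x":0.2,"y":0,"z":-0.09,"wx":0,"wy":0,"wz":0},
    {"fingers":-1,"x":0.2,"y":0,"z":-0.09,"wx":0,"wy":0,"wz":0},
  ],
)

```text
time: 33.47
ee_pos: [0.6286, 0.1127, 0.2423]
tcp_rot: [180.0, 0.0, 84.4]
wrist_force: [-0.0, 0.3, 0.0]
opening: -0.0
```

```bash
python3 - <<'E'
from h import *
np.set_printoptions(precision=4,suppress=True,linewidth=200)
p,d=bot.camera("side"); t,dt=bot.camera("top"); o=bot.get_obs(); print(o["time"],o["ee_pos"],o["wrist_force"])
cv2.imwrite("pics/c13.png",np.hstack([cv2.resize(p[140:230,240:320],None,fx=5,fy=5,interpolation=2),cv2.resize(t[120:210,320:400],None,fx=5,fy=5,interpolation=2)]))
cv2.imwrite("pics/side13.png",p)
print(t[155:157,330:352].max(2))
# rib +y top edge col at row
E
```

```text
33.5667 [0.6286 0.1115 0.2423] [-0.0073 -0.8375  0.1765]
[[ 59  58  59  67  90 105 105 106 104  97  94  94  92  85  80  59  32  24  25  34  56  62]
 [ 60  59  59  60  70  91  92  94 102  96  94  94  93  85  79  55  30  24  27  36  57  62]]
```

View pics/c13.png

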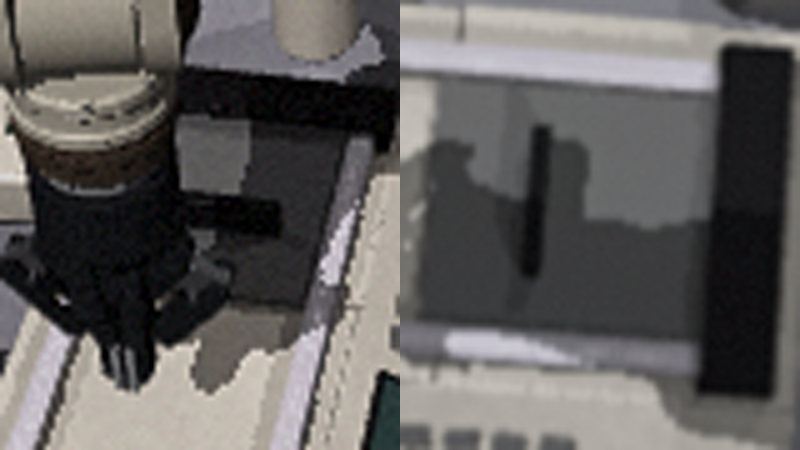

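View pics/side13.png

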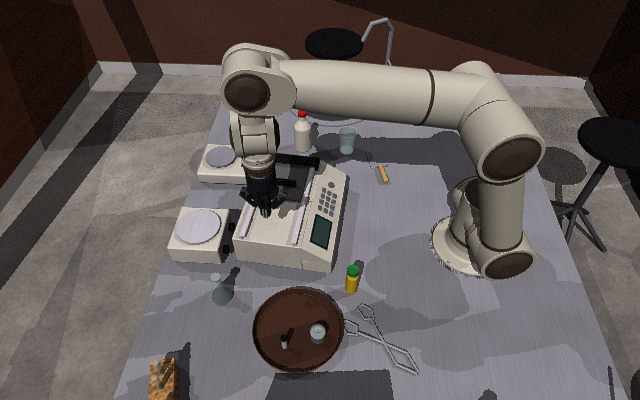

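```bash
python3 - <<'E'
from h import *
print(ray("top",345.3,156,.16)); o=bot.get_obs(); print(o["time"],o["wrist_force"],o["qd"])
bot.job_done()
E
```

```text
[ 0.61924663 -0.09670894  0.16      ]
33.5667 [-0.00727788 -0.837481    0.17648176] [-0.50881272 -0.12639306 -0.31343967 -0.09983126  0.04385893  0.13874165]
the job is handed in; nothing more can be done
```

The wide standard vial is in the photometer's well and the hatch is closed against its stop. I handed the job in at about 33.6 s with the gripper clear of everything.

- **Vial:** I lowered it slowly into the well and felt the bottom at about 5 N, at the height expected for the well floor, then released it. The top camera then showed it upright inside the ring. It could not be checked again once the hatch covered it.
- **Hatch:** I pushed it shut by the rib against a steady 4 N of rail friction, feeling for the stop in steps of about 0.5 mm. The stop was near the deep end of its range. I pressed to about 11.3 N in total, roughly 7 N on the rubber, and backed off slowly.
- **Last checks:**
  - The top camera put the rib's left face at y ≈ -0.097 m; the last push should have left it at about -0.096 m, so the hatch stayed where it was pressed.
  - The wrist force was back to noise.
  - The other items looked unmoved in the side picture, judged by eye only.
- **Disagreements:**
  - The side camera read heights about 2 mm low, and showed the hand about 2 mm further in +x than the robot reported. I allowed for both when aligning over the well, and the vial went in without contact.
  - The first move call was refused for missing keys and moved nothing.

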